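# Put the dressing stone away and close the tool case on its folding lid stay

## Robot

A 6-joint arm with a two-finger parallel gripper is mounted at the origin on a cart in front of the work surface, level with it; the furniture and walls round the work are solid. World frame = base frame: x ahead of the robot, y to its left, z up, the work surface at z = 0. Lengths are in m, angles in rad, forces in N, time in s.
With the tool pointing down it reaches from about 0.375 to 0.9 m from the base axis. Payload 3.1 kg.
Tool frame: the origin (TCP) lies on the centre line of the jaws, within the pads' length; the fingertips stand robot.tip_reach ahead of it and the grasp point (between the pads) is the TCP (robot.tip_reach is the distance from the TCP to the fingertips, in m); z points along the fingers, y is the direction in which the jaws open and shut (so a half turn about z gives the same grasp; the last joint's range is limited). The gripper opens to 87 mm and grips with 3 to 60 N. Pads are 19 mm wide; open, the fingers measure 117 mm over their backs; the gripper's body (75 mm by 190 mm) begins 51 mm behind the grasp point.
Start: joints at [1.137, 0.527, 1.433, -0, 1.181, -0.178], TCP at [0.157, 0.605, 0.242] pointing down, gripper open.
Joint ranges: [-3.08, 3.08], [-0.75, 2.2], [0.22, 2.44], [-1.43, 4.57], [0, 2.65], [-2.85, 2.85]. Speed limits (rad/s): [2.79, 2.79, 3.14, 3.14, 3.14, 3.14].

## Interface

Orientations are given as a unit quaternion [x, y, z, w].
In Python, from rig import telemetry, viewer, robot gives the robot as it stands. The module is installed in compiled form; this text tells all that it offers.
- The arm moves only by the tool step_arm, never from a script. Its argument "targets" is a list of rows, each an object of numbers: "dx", "dy", "dz": the shift along the tool's x, y, z in m; "rx", "ry", "rz": the turn, a rotation vector about the tool's x, y, z in degrees. In form: [{"dx": .., "dy": .., "dz": .., "rx": .., "ry": .., "rz": ..}, ...]. A call has exactly 5 rows; each row is the pose to reach, as a shift and turn from the pose measured when the call began, along the tool's axes at that moment; what a row does not reach only later rows make up. A row lasts 1/8 s, in which the tool goes at most 62.5 mm and 10.7 degrees, less where a joint would pass 70% of its speed; a pose out of reach is approached as far as the arm can. A call with a gripper value outside its range is refused whole. "gripper" is the opening, from 0 (shut) to 1 (fully open), set as the call begins (left out, the last holds). The fingers move at their own pace and stop on an object; "force" is the grip in N (left out, the last holds). Time passes only in rows, so rows that repeat a pose let the fingers close, or fill a call up. It gives the time, the measured TCP pose, the force and the opening at its end, in the units of the state.
- telemetry.get_obs(): the state, without advancing time (a new reading comes with each control period).
- viewer.camera(name): name is "scene" or "top" or "wrist"; returns a dict with "img" (400x640x3 uint8, blue, green, red), "depth" (400x640 float32, m along the optical axis (not along the pixel's ray), 0 where there is no reading), "K" (3x3 intrinsics, pixels), "R" (3x3) and "t" (3): a world point X has camera coordinates R X + t. Camera axes: x right, y down, z forward; pixel columns grow to the right and rows downward; lengths in m; the calibration is good to about 2 mm. The wrist camera is an equidistant fisheye: a pixel r from the principal point sees the ray r / f radians off the axis. A picture is of the moment at which its call begins.
- robot.hand_in(): hands the job in, once; it reports no verdict.
The state is a dict: "time": time; "q": joint angles; "joint_velocities": joint speeds; "joint_torque": joint torques, N m; "position": TCP position; "tool_rot": TCP orientation; "ft_force": force on the tool from outside, world axes, zero at the start; "moment": the same for the moment, N m; "grip_width": finger opening in m.
Only numpy, scipy, OpenCV 4.12 (cv2) and the standard library are available. Lean on these libraries where they do the work, as an engineer would, in place of code of your own. Each camera call takes 0.05 s, during which the arm holds its last target.

## Task

The white dressing stone was left lying across the rim of the open tool case: pick it up and lay it flat in the long bay beside it, clear of the brass folding stay. Then push the knuckle of the locked stay through toward the back of the case so that it folds, lower the lid by its tab gently until it is fully shut, without letting it drop, and last swing the turn-button a full quarter turn over the lid. Leave the leather wallet and the cork roller on the bench where they are.

Things in the scene. Friction and masses are not known exactly. Their poses are not given: they have to be found in the camera images.
- case: Open wooden tool case fixed on the bench, 210 deep (its x, front to back) x 245 wide (its y, right to left) x 66 mm to the rim. Origin: underside, mid-depth, 115 mm from the left end. x points to its back, z up. Walls 10 mm, floor top 10 mm up. Left end is a solid 40 mm cheek, 78 mm high. The hinged lid stands open over its back half, leaning to the front, so tools must reach in tilted from the front.
- case_bay (a point): Point on the floor of the long bay where the stone's middle goes; axes as the case. The bay is 190 mm long (along x) and runs from the right wall to a 40 mm high partition 40 mm left of this point; the stay takes its right-hand 40 mm, so keep the stone, lying along x, within 30 mm of this line.
- stone_center (a point): Centre of the loose white dressing stone, a block 26 (its x) x 102 (its y, long) x 21 mm (its z, up), 0.08 to 0.17 kg. At the start it lies along the case's depth across the left front well, on the front wall and a cross partition of rim height, up to 22 mm jutting out in front; its left side is about 25 to 40 mm from the higher cheek. Grasp across the 26 mm.
- lid_hinge (a point): Mid-point of the lid's hinge line, at the top of the case's back wall, 66 mm up; axes as the case, the line runs along y. The lid and its tab turn about it.
- lid_tab (a point): Grip point of the lid's dark wooden pull tab: 24 wide (along the case's y), 12 thick, standing 44 mm out of the middle of the lid's free edge; the point lies 25 mm out of the edge, 235 mm from the hinge line. Pinch it by its two sides along y: it then turns between the pads as the lid comes down.
- lid (a joint): Lid angle in rad: 0 = standing open 65 degrees on its locked stay, 1.134 = fully shut. It cannot close while the stay is locked. Stay broken, its stiff hinge still holds it while steep, but from about joint 0.35 to 0.65 on it falls by its own weight (lid 0.3 kg, 12 mm thick): keep hold to the end. Closing faster than 1.5 rad/s counts as dropped.
- stay_boss (a point): Middle of the brass knuckle boss of the folding stay: a lying cylinder 16 mm across, 26 mm long along the case's y, about 22 mm above the rim at the start, 25 mm from the inside of the right wall. Two 72 mm links join there, from the right wall below to the lid above. Push it toward the case's back: it moves back and down round its lower pivot, 23 mm in front of and 68 mm below it.
- stay_knuckle (a joint): Fold of the stay's knuckle in rad: 0 = locked, slightly over centre on its stop; 0.138 = links straight; more = broken, folding to the back; 2.7 with the lid shut. Pushing the boss back by 15 to 25 mm with 2 to 5 N breaks it (0.4 to 0.8); it stays so, and the lid hardly sinks.
- turn_pivot (a point): Pivot of the brass turn-button, on top of the left cheek, 78 mm up, level with the top of the shut lid; axes as the case.
- turn_post (a point): Middle of the upright dark post on the turn-button's nose: 14 mm across, 28 mm tall, its foot 8 mm above cheek and shut lid; 42 mm from the pivot. Push or pinch it.
- turn_button (a joint): Turn-button angle in rad: 0 = nose to the case's front; at 1.571 (its stop) the nose points right, a quarter turn counter-clockwise seen from above, over the lid. Stays where it is left; turns with about 1 N at the post. Starts between -0.3 and 0.12.
- wallet: Black leather tool wallet lying flat on the bench behind and left of the case, 69 x 150 x 11 mm, loose; leave it. Origin under its centre.
- roller_mid (a point): Centre of the loose cork roller lying on the bench left of the case, 31 mm across, 75 mm long; it rolls when touched; leave it.
- lamp_shade (a point): Centre of the lower rim of the green lamp shade, fixed, solid, about 130 mm wide, 130 mm tall above this point; its grey gooseneck rises to it from behind the case's back right corner. It hangs between the robot's left and the case: draw the arm back inside it before swinging across.

How it is judged:
On the way, in this order (a step that is already met when the one before it is completed fails the run):
1. the stone lies flat on the floor of the long bay, let go, while the lid still stands open on its locked stay (x of stone_center in the frame of case_bay between -0.035 and 0.075 m and y of stone_center in the frame of case_bay between -0.03 and 0.035 m and z of stone_center in the frame of case_bay below 0.018 m and angle between stone_center's own z axis and vertical below 0.15 rad and contact force between the fingers and anything else below 0.1 N and value of joint lid below 0.1 rad and value of joint stay_knuckle below 0.138 rad), for 0.2 s.
2. the stay is broken: its knuckle is well past straight while the lid is still up (value of joint stay_knuckle above 0.3 rad and value of joint lid below 0.5 rad), for 0.1 s.
3. the lid is fully shut (value of joint lid above 1.105 rad), for 0.2 s.
4. the turn-button is a quarter turn round, over the shut lid (value of joint lid above 1.105 rad and value of joint turn_button above 1.42 rad), for 0.2 s.
At the end, for the whole second after the job is handed in: the stone lies flat (0.15 rad) on the floor of the long bay, its centre 35 mm before to 75 mm behind case_bay, 30 mm right to 35 mm left of it; the lid is shut to within 0.03 rad; the turn-button is past 1.42 of 1.571 rad; wallet and roller are within 30 mm of their places (all of step 4 and x of stone_center in the frame of case_bay between -0.035 and 0.075 m and y of stone_center in the frame of case_bay between -0.03 and 0.035 m and z of stone_center in the frame of case_bay below 0.018 m and angle between stone_center's own z axis and vertical below 0.15 rad and distance of each of wallet, roller_mid from where it was at the start of the episode below 0.03 m); the robot touches nothing.
It fails at once if the lid drops: it closes faster than 1.5 rad/s (velocity of joint lid above 1.5 rad/s).
It fails at once if the wallet or the roller is shifted by over 30 mm (distance of any of wallet, roller_mid from where it was at the start of the episode above 0.03 m).
It also fails if it takes over 72 s, if anything falls off the work surface, if the arm or the gripper's body presses on something with over 40 N, if the wrist force passes 120 N, or if a joint passes its speed limit or range.

## Working session

There is one attempt and no reset: what is moved stays moved. The work goes in short steps, Python scripts to look and compute and a tool call to move; the robot and the scene stay as the last step left them, time stands still between calls to the robot, and variables do not carry over. Pictures are saved under pics/ and viewed, and the job is handed in when it is done.

Besides the shell and the picture viewer there is one more tool, called after "Request:" by a JSON object that holds its "name" and its "arguments", one argument or row to a line. step_arm: Moves the arm, as the interface text tells. Its arguments: {"type":"object","properties":{"targets":{"type":"array"},"gripper":{"type":"number"},"force":{"type":"number"}},"required":["targets"]}

```bash
ls; mkdir -p pics
python3 - <<'E'
from rig import telemetry, viewer, robot
import cv2
print(telemetry.get_obs()); print(robot.tip_reach)
for n in ["scene","top","wrist"]:
    c=viewer.camera(n); cv2.imwrite(f"pics/{n}0.png",c["img"]); print(n,c["K"],c["R"],c["t"])
E
```

```text
pics
{'time': 0.0, 'q': array([ 1.13750000e+00,  5.28463168e-01,  1.43390608e+00, -3.94884396e-05,
        1.18138379e+00, -1.78496594e-01]), 'joint_velocities': array([-0.00174254,  0.00064876,  0.00129641, -0.00080033,  0.00019503,
        0.00016451]), 'joint_torque': array([ 1.81889891e-04, -4.40026259e+01, -1.76598483e+01,  6.34381059e-02,
        5.80447877e-02, -1.30965559e-04]), 'position': array([0.15721612, 0.60418687, 0.24057223]), 'tool_rot': array([ 1.27047987e-01,  9.91895983e-01, -1.03554521e-03, -3.07887560e-04]), 'ft_force': array([-0.07040523,  0.12981391,  0.04659072]), 'moment': array([ 0.02109921, -0.01291779, -0.01412774]), 'grip_width': 0.08710317820200367}
0.019
scene [[373.56290829   0.         322.84914108]
 [  0.         373.56290829 200.50932097]
 [  0.           0.           1.        ]] [[ 0.85983616 -0.51053259 -0.00618533]
 [-0.39205137 -0.65243319 -0.64855737]
 [ 0.32707416  0.56007804 -0.76114065]] [-0.56266569  0.30336589  1.01483603]
top [[428.27821874   0.         323.71809821]
 [  0.         428.27821874 200.90676351]
 [  0.           0.           1.        ]] [[ 0.01743976 -0.99984248  0.00329629]
 [-0.99140682 -0.01771992 -0.12960912]
 [ 0.12964712 -0.00100761 -0.99155969]] [-0.15393726  0.58806583  1.27284482]
wrist [[309.70691629   0.         324.37322778]
 [  0.         309.70691629 198.24549479]
 [  0.           0.           1.        ]] [[ 0.25133079  0.96789592 -0.00321284]
 [ 0.9339876  -0.24165226  0.2631945 ]
 [ 0.25396849 -0.06914963 -0.96473744]] [-0.62284582 -0.03333021  0.39199266]
```

View pics/scene0.png

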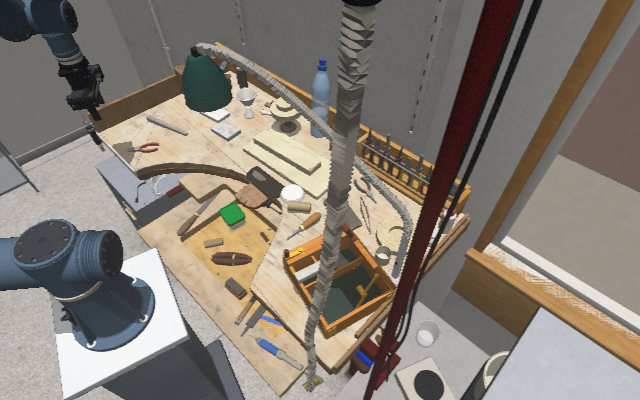

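View pics/top0.png

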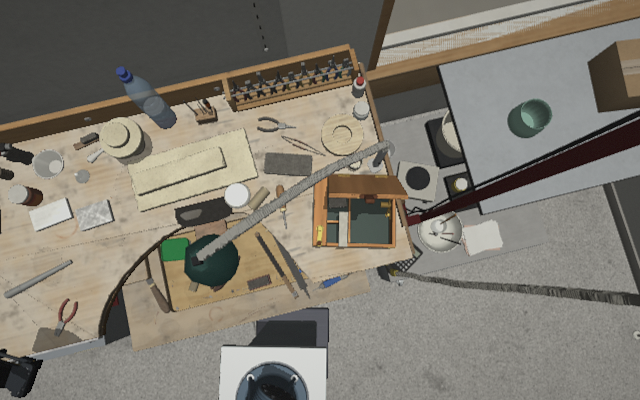

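View pics/wrist0.png

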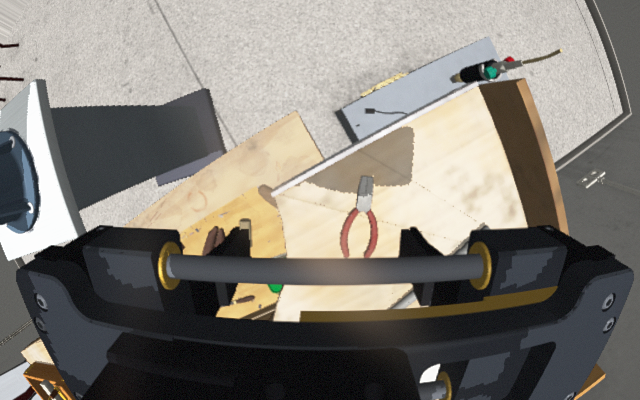

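Run:
```python
import cv2
a=cv2.imread("pics/top0.png")[130:290,280:440]; cv2.imwrite("pics/topz.png",cv2.resize(a,None,fx=3.75,fy=3.75,interpolation=cv2.INTER_CUBIC))
a=cv2.imread("pics/scene0.png")[190:350,260:420]; cv2.imwrite("pics/scenez.png",cv2.resize(a,None,fx=3.75,fy=3.75,interpolation=cv2.INTER_CUBIC))
```

```text
(no output)
```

View pics/topz.png

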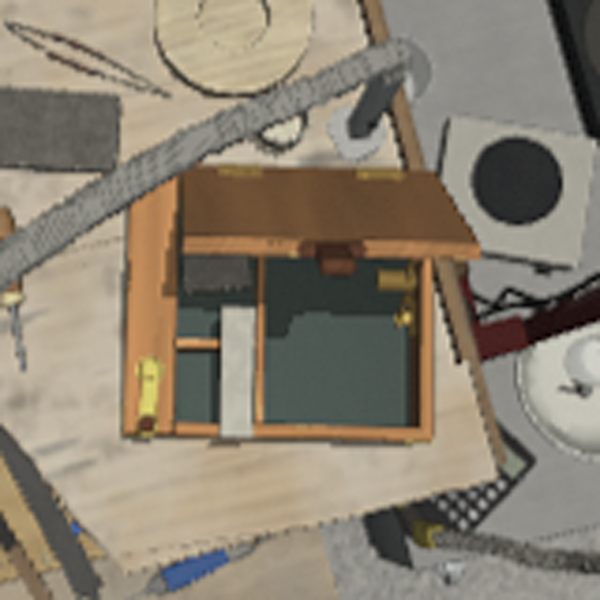

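View pics/scenez.png

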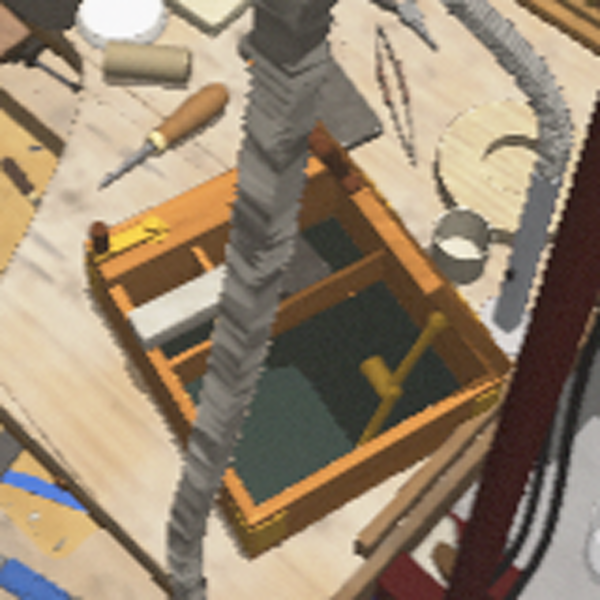

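```bash
cat > h.py <<'E'
import numpy as np, cv2
from rig import telemetry, viewer, robot
from scipy.spatial.transform import Rotation as Ro
def cloud(c):
    d=c["depth"];K=c["K"];v,u=np.mgrid[0:400,0:640]
    P=np.stack([(u-K[0,2])/K[0,0]*d,(v-K[1,2])/K[1,1]*d,d],-1)
    return (P-c["t"])@c["R"]
def ray(c,u,v,z):
    K=c["K"];d=c["R"].T@np.array([(u-K[0,2])/K[0,0],(v-K[1,2])/K[1,1],1]);o=-c["R"].T@c["t"]
    return o+d*(z-o[2])/d[2]
def rayf(c,u,v,z):  # wrist fisheye
    K=c["K"];x=np.array([(u-K[0,2]),(v-K[1,2])]);r=np.hypot(*x);th=r/K[0,0]
    d=c["R"].T@np.array([*(x/r*np.sin(th)),np.cos(th)]);o=-c["R"].T@c["t"]
    return o+d*(z-o[2])/d[2]
def proj(c,X):
    p=c["R"]@np.asarray(X)+c["t"];p=c["K"]@p;return p[:2]/p[2]
E
python3 - <<'E'
from h import *
c=viewer.camera("top");P=cloud(c)
np.save("/tmp/topP.npy",P);np.save("/tmp/topimg.npy",c["img"])
print("cam",-c["R"].T@c["t"])
sub=P[170:255,300:412]
Z=sub[...,2]
print("bench z",np.median(P[255:262,330:380,2]))
vis=np.clip((Z+0.02)/0.32*255,0,255).astype(np.uint8)
cv2.imwrite("pics/topz2.png",cv2.resize(cv2.applyColorMap(vis,cv2.COLORMAP_JET),None,fx=6,fy=6,interpolation=cv2.INTER_NEAREST))
np.set_printoptions(linewidth=250)
for r in range(236,252,1): print(r,[int(round(x*1000)) for x in P[r,308:400:3,2]])
for r in [215,225,235,240]: print(r,[(j,int(round(P[r,j,2]*1000)),int(round(P[r,j,1]*1000))) for j in list(range(308,358,2))+list(range(382,404,2))])
hsv=cv2.cvtColor(c["img"],cv2.COLOR_BGR2HSV)
m=((hsv[...,1]<50)&(hsv[...,2]>150)).astype(np.uint8);m[:205]=0;m[250:]=0;m[:,:335]=0;m[:,352:]=0
ct,_=cv2.findContours(m,0,2);k=max(ct,key=cv2.contourArea);R=cv2.minAreaRect(k);print(R)
print([ray(c,*p,0.087).round(4) for p in cv2.boxPoints(R)])
E
```

```text
cam [ 0.42067644 -0.14221     1.33882772]
bench z 0.0009320517534770144
236 [1, -5, 75, 86, 86, 77, 10, 12, 9, 13, 83, 90, 86, 24, 11, 11, 14, 13, 9, 9, 16, 8, 7, 11, 9, 9, 10, 15, 68, 5, 0]
237 [-1, 4, 81, 87, 86, 75, 11, 9, 8, 10, 83, 89, 88, 27, 12, 7, 8, 7, 14, 9, 12, 9, 13, 6, 16, 11, 14, 16, 69, -1, -1]
238 [3, 4, 77, 85, 87, 79, 8, 5, 10, 12, 85, 87, 88, 24, 15, 12, 11, 12, 10, 8, 15, 13, 9, 13, 13, 9, 9, 16, 65, 0, 5]
239 [0, 0, 74, 87, 88, 80, 15, 16, 14, 14, 89, 89, 86, 24, 10, 9, 9, 18, 10, 8, 9, 8, 13, 14, 10, 12, 8, 18, 68, 4, -5]
240 [-4, 5, 79, 90, 114, 81, 12, 10, 12, 13, 89, 87, 86, 27, 12, 11, 13, 10, 11, 12, 11, 20, 14, 6, 10, 15, 10, 18, 64, -8, -1]
241 [-3, -2, 80, 114, 113, 79, 15, 16, 12, 14, 87, 87, 91, 27, 11, 11, 15, 8, 12, 11, 16, 10, 15, 15, 12, 11, 9, 14, 67, 2, 3]
242 [0, 2, 78, 112, 114, 77, 66, 67, 63, 65, 85, 90, 90, 25, 10, 10, 7, 10, 11, 12, 13, 10, 12, 11, 11, 12, 15, 20, 62, 7, -1]
243 [3, 3, 79, 116, 112, 78, 67, 63, 65, 1339, 89, 89, 91, 67, 70, 68, 68, 66, 66, 67, 64, 65, 71, 62, 70, 15, 6, 17, 64, -5, -2]
244 [2, 3, 80, 87, 115, 78, 67, 68, 61
[... 2794 characters left out ...]
119, -129), (320, 114, -135), (322, 81, -140), (324, 78, -146), (326, 12, -153), (328, 15, -159), (330, 11, -165), (332, 12, -171), (334, 14, -177), (336, 16, -183), (338, 89, -187), (340, 86, -193), (342, 85, -199), (344, 86, -205), (346, 89, -210), (348, 53, -218), (350, 12, -227), (352, 12, -233), (354, 13, -239), (356, 13, -245), (382, 15, -325), (384, 13, -332), (386, 10, -338), (388, 7, -345), (390, 35, -347), (392, 64, -348), (394, 70, -353), (396, -4, -372), (398, -1, -377), (400, 1, -383), (402, 0, -390)]
((343.0, 228.5), (33.0, 8.0), 90.0)
[array([ 0.5523, -0.1889,  0.087 ]), array([ 0.5527, -0.2125,  0.087 ]), array([ 0.4562, -0.2135,  0.087 ]), array([ 0.4558, -0.1902,  0.087 ])]
```

View pics/topz2.png

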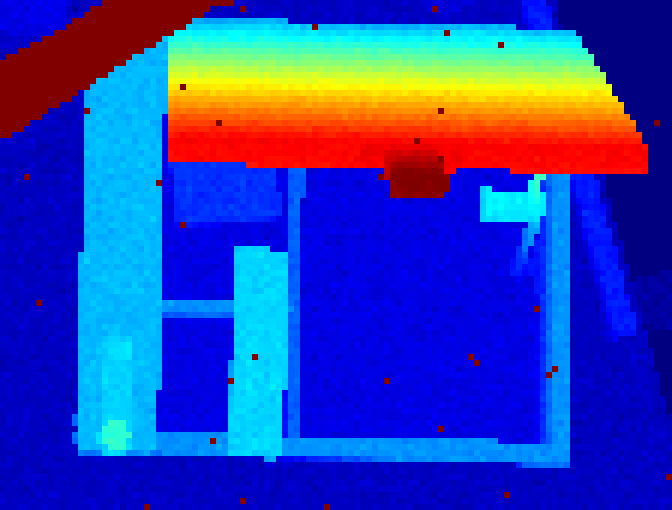

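Run:
```python
from h import *
P=np.load("/tmp/topP.npy"); Z=P[...,2]
c=viewer.camera("top")
# per-row sub-wall left/right edges via mask
def fitline(a,b):
    A=np.c_[a,np.ones(len(a))]
    for _ in range(5):
        s=np.linalg.lstsq(A,b,rcond=None)[0];r=b-A@s;k=abs(r)<2.5*np.std(r)+1e-5;A=A[k];b=b[k]
    return s,np.std(r)
# right wall: outer and inner edges of z in (.055,.08)
ro=[];ri=[];lo=[];li=[]
for r in range(205,244):
    k=[j for j in range(384,400) if .055<Z[r,j]<.08]
    if k and len(k)>=2:
        ro.append(ray(c,max(k)+.5,r,.066)); ri.append(ray(c,min(k)-.5,r,.066))
    k=[j for j in range(306,332) if .068<Z[r,j]<.095]
    if len(k)>5:
        lo.append(ray(c,min(k)-.5,r,.078)); li.append(ray(c,max(k)+.5,r,.078))
for n,a in [("ro",ro),("ri",ri),("lo",lo),("li",li)]:
    a=np.array(a);s,e=fitline(a[:,0]-.55,a[:,1]);print(n,s,e)
fo=[];fi=[];
for j in list(range(329,339))+list(range(350,390)):
    k=[r for r in range(238,252) if .055<Z[r,j]<.08]
    if len(k)>=2: fo.append(ray(c,j,max(k)+.5,.066)); fi.append(ray(c,j,min(k)-.5,.066))
for n,a in [("fo",fo),("fi",fi)]:
    a=np.array(a);s,e=fitline(a[:,1]+.24,a[:,0]);print(n,s,e)
# stone
m=(Z>.08)&(Z<.096);
st=[];
m[:,:336]=0;m[:,352:]=0;m[:208]=0;m[252:]=0
k=cv2.findContours(m.astype(np.uint8),0,2)[0];k=max(k,key=cv2.contourArea);
v,u=np.nonzero(m)
pts=np.array([ray(c,a,b,.087)[:2] for a,b in zip(u,v)],np.float32)
print("stone pts",cv2.minAreaRect(pts),pts.mean(0), pts.min(0),pts.max(0))
# rows extents
for r in [212,220,230,240,244]:
    uu=u[v==r];print(r,uu.min(),uu.max(),ray(c,uu.min()-.5,r,.087)[1],ray(c,uu.max()+.5,r,.087)[1])
# cross partition z in .055-.08 , cols 329..337 rows 215-228
m2=[(r,round(float(Z[r,333]),3)) for r in range(200,246)];print(m2)
# boss
B=P[196:212,378:396];k=(B[...,2]>.07)&(B[...,2]<.12);print("boss",B[k].mean(0),B[k].min(0),B[k].max(0),k.sum())
# tab: z>.2 region
T=P[194:206,360:378];k=(T[...,2]>.2)&(T[...,2]<.35)
for r in range(190,206): print(r,[int(x*1000) for x in P[r,358:382,2]])
# post
Q=P[236:250,312:326];k=(Q[...,2]>.105)&(Q[...,2]<.13);print("post",Q[k].mean(0),k.sum())
# lid plane
L=P[176:194,335:390].reshape(-1,3);L=L[(L[:,2]>.08)&(L[:,2]<.28)];A=np.c_[L[:,2],L[:,1],np.ones(len(L))];s,e=fitline(L[:,2],L[:,0]);print("lid x=a z+b",s,e)
# gooseneck end / lamp
G=P[225:290,180:245].reshape(-1,3);G=G[(G[:,2]>.1)&(G[:,2]<.8)];print("lamp",G.min(0),G.max(0),G.mean(0))
```

```text
ro [-0.00398842 -0.35557617] 1.0947871966833628e-16
ri [ 0.06481415 -0.3419931 ] 0.004093713771721808
lo [-0.00198009 -0.1122188 ] 0.0008471404402489568
li [-0.00935355 -0.15252936] 0.0008581810468318639
fo [0.00578836 0.45460337] 0.0008044679088404438
fi [0.01069594 0.46534714] 0.0008104768854122527
stone pts ((0.5054931640625, -0.20058265328407288), (0.02601337991654873, 0.10015062242746353), 88.45620727539062) [ 0.50514376 -0.20029299] [ 0.45575815 -0.2131271 ] [ 0.55550504 -0.18693484]
212 339 347 -0.18748086283775386 -0.21392549834113944
220 339 347 -0.1877864620647171 -0.21416691295038592
230 339 347 -0.18816638075206643 -0.21446703768427572
240 338 346 -0.18563074827857068 -0.21185169019163036
244 338 346 -0.18578467145829267 -0.21197402303887444
[(200, 0.033), (201, 0.036), (202, 0.029), (203, 0.035), (204, 0.035), (205, 0.037), (206, 0.036), (207, 0.021), (208, 0.011), (209, 0.014), (210, 0.016), (211, 0.013), (212, 0.009), (213, 0.014), (214, 0.011), (215, 0.01), (216, 0.01), (217, 0.016), (218, 0.013), (219, 0.014), (220, 0.067), (221, 0.067), (222, 0.052), (223, 0.014), (
[... 1777 characters left out ...]
2, 8, 15, 297, 298, 298, 302, 300, 299, 297, 299, 301, 299, 13, 14, 9, 13, 8, 85, 94]
202 [11, 14, 15, 7, 16, 15, 5, 297, 295, 298, 299, 295, 297, 299, 298, 297, 8, 14, 12, 12, 10, 12, 87, 97]
203 [9, 12, 9, 14, 11, 7, 14, 10, 16, 5, 5, 13, 10, 8, 8, 12, 14, 6, 15, 12, 10, 12, 84, 98]
204 [11, 12, 12, 13, 11, 9, 14, 18, 13, 14, 14, 11, 8, 14, 13, 10, 9, 15, 12, 10, 10, 8, 86, 99]
205 [9, 10, 11, 12, 11, 9, 15, 13, 13, 11, 12, 12, 11, 15, 10, 10, 12, 10, 11, 11, 12, 12, 87, 99]
post [ 0.46252036 -0.13148316  0.11476144] 19
lid x=a z+b [-0.46687049  0.70535061] 0.0006620255044507791
lamp [ 0.3610972  -0.00767251  0.49097548] [0.47240619 0.11198647 0.62103268] [0.4162265  0.05238757 0.56886869]
```

Request:
{"name": "step_arm", "arguments": {
  "targets": [
    {"dy": -0.05},
    {"dy": -0.1},
    {"dy": -0.15},
    {"dy": -0.2},
    {"dy": -0.22}
  ],
  "gripper": 0.5
}}

```text
invalid input
```

```bash
cat > st.py <<'E'
from h import *
import json
o=telemetry.get_obs()
R=Ro.from_quat(o["tool_rot"]).as_matrix()
np.set_printoptions(precision=4,suppress=True)
print("t",round(o["time"],3),"q",o["q"],"p",o["position"],"f",o["ft_force"],"w",round(o["grip_width"],4));print(R)
with open("/tmp/log.jsonl","a") as f: f.write(json.dumps(dict(q=list(o["q"]),p=list(o["position"]),R=R.tolist()))+"\n")
E
python3 st.py
```

```text
t 0.25 q [ 1.1375  0.528   1.4332 -0.      1.1814 -0.1785] p [0.1574 0.6045 0.2411] f [ 0.0936  0.3345 -0.0039] w 0.0874
[[-0.9677  0.2521 -0.0004]
 [ 0.2521  0.9677 -0.0009]
 [ 0.0002 -0.001  -1.    ]]
```

Request:
{"name": "step_arm", "arguments": {
  "targets": [
    {"dx": 0, "dy": -0.05, "dz": 0, "rx": 0, "ry": 0, "rz": 0},
    {"dx": 0, "dy": -0.1, "dz": 0, "rx": 0, "ry": 0, "rz": 0},
    {"dx": 0, "dy": -0.15, "dz": 0, "rx": 0, "ry": 0, "rz": 0},
    {"dx": 0, "dy": -0.2, "dz": 0, "rx": 0, "ry": 0, "rz": 0},
    {"dx": 0, "dy": -0.22, "dz": 0, "rx": 0, "ry": 0, "rz": 0}
  ],
  "gripper": 0.5
}}

```text
time: 0.88
position: [0.1004, 0.3884, 0.2411]
tool_rot: [0.127, 0.992, -0.002, -0.001]
ft_force: [0.2, 0.8, 0.3]
grip_width: 0.0469
```

```bash
python3 st.py
```

```text
t 0.875 q [ 1.0377  0.2278  1.959  -0.0002  0.9586 -0.2781] p [0.1004 0.3884 0.2411] f [0.2231 0.816  0.3161] w 0.0469
[[-0.9677  0.2522 -0.0018]
 [ 0.2522  0.9677 -0.0034]
 [ 0.0009 -0.0037 -1.    ]]
```

Request:
{"name": "step_arm", "arguments": {
  "targets": [
    {"dx": 0, "dy": 0, "dz": -0.05, "rx": 0, "ry": 0, "rz": 0},
    {"dx": 0, "dy": 0, "dz": -0.1, "rx": 0, "ry": 0, "rz": 0},
    {"dx": 0, "dy": 0, "dz": -0.15, "rx": 0, "ry": 0, "rz": 0},
    {"dx": 0, "dy": 0, "dz": -0.15, "rx": 0, "ry": 0, "rz": 0},
    {"dx": 0, "dy": 0, "dz": -0.15, "rx": 0, "ry": 0, "rz": 0}
  ]
}}

```text
time: 1.5
position: [0.1003, 0.3883, 0.3905]
tool_rot: [0.127, 0.992, -0.002, -0.001]
ft_force: [0.7, -0.8, -1.1]
grip_width: 0.0435
```

```bash
python3 st.py
```

```text
t 1.5 q [ 1.0378  0.0392  1.7181 -0.0002  1.3891 -0.2781] p [0.1003 0.3883 0.3905] f [ 0.7035 -0.7973 -1.1423] w 0.0435
[[-0.9677  0.2521 -0.0022]
 [ 0.2521  0.9677 -0.0043]
 [ 0.0011 -0.0047 -1.    ]]
```

Request:
{"name": "step_arm", "arguments": {
  "targets": [
    {"dx": 0, "dy": 0, "dz": 0, "rx": 10, "ry": 0, "rz": 0},
    {"dx": 0, "dy": 0, "dz": 0, "rx": 20, "ry": 0, "rz": 0},
    {"dx": 0, "dy": 0, "dz": 0, "rx": 25, "ry": 0, "rz": 0},
    {"dx": 0, "dy": 0, "dz": 0, "rx": 25, "ry": 0, "rz": 0},
    {"dx": 0, "dy": 0, "dz": 0, "rx": 25, "ry": 0, "rz": 0}
  ]
}}

```text
time: 2.12
position: [0.0999, 0.3876, 0.3897]
tool_rot: [0.124, 0.968, -0.218, -0.029]
ft_force: [-0.1, -0.5, 0.2]
grip_width: 0.0434
```

```bash
python3 st.py
```

```text
t 2.125 q [ 1.1032  0.2613  1.5206 -0.0913  1.7928 -0.2137] p [0.0999 0.3876 0.3897] f [-0.0741 -0.4799  0.2452] w 0.0434
[[-0.9677  0.2271 -0.1094]
 [ 0.2521  0.8747 -0.414 ]
 [ 0.0017 -0.4282 -0.9037]]
```

```bash
cat > kin.py <<'E'
import numpy as np, json
from scipy.optimize import least_squares
from scipy.spatial.transform import Rotation as Ro
rz=lambda a:Ro.from_euler('z',a).as_matrix()
ry=lambda a:Ro.from_euler('y',a).as_matrix()
L=[json.loads(l) for l in open("/tmp/log.jsonl")]
def fk(q,p,full=False):
    # p: sx,h | a | ex,b | lateral ly| d
    A=rz(q[0]);o0=A@[p[0],0,p[1]]
    A=A@ry(q[1]);o1=o0+A@[0,0,p[2]]
    A=A@ry(q[2]);o2=o1+A@[p[3],p[6],p[4]]
    A=A@rz(q[3])@ry(q[4])@rz(q[5]);o3=o2+A@[0,0,p[5]]
    if full: return [o0,o1,o2,o3],A
    return o3,A
if __name__=="__main__":
    C=None
    for l in L:
        _,A=fk(l["q"],np.zeros(7)); print((A.T@np.array(l["R"])).round(3).tolist())
    f=lambda p:np.concatenate([fk(l["q"],p)[0]-l["p"] for l in L]+[0.001*(p-[0,.2,.35,0,.4,.2,.11])])
    s=least_squares(f,[0,.2,.35,0,.4,.2,.11]);print(s.x.round(4),np.abs(s.fun[:-7]).max())
    np.save("/tmp/kin.npy",s.x)
    for l in L: print(np.array(fk(l["q"],s.x,True)[0]).round(3).tolist())
E
python3 kin.py
```

```text
[[0.0, -1.0, -0.0], [1.0, 0.0, 0.0], [-0.0, -0.0, 1.0]]
[[0.0, -1.0, 0.0], [1.0, 0.0, 0.0], [-0.0, 0.0, 1.0]]
[[0.0, -1.0, -0.0], [1.0, 0.0, 0.0], [-0.0, -0.0, 1.0]]
[[0.0, -1.0, -0.0], [1.0, 0.0, 0.0], [-0.0, -0.0, 1.0]]
[-0.      0.2742  0.588   0.1141  0.3917  0.2865  0.111 ] 6.965934968850007e-07
[[-0.0, -0.0, 0.274], [0.124, 0.269, 0.782], [0.158, 0.605, 0.528], [0.157, 0.605, 0.241]]
[[-0.0, -0.0, 0.274], [0.067, 0.114, 0.847], [0.101, 0.389, 0.528], [0.1, 0.388, 0.241]]
[[-0.0, -0.0, 0.274], [0.012, 0.02, 0.862], [0.101, 0.39, 0.677], [0.1, 0.388, 0.391]]
[[-0.0, -0.0, 0.274], [0.068, 0.136, 0.842], [0.131, 0.506, 0.649], [0.1, 0.388, 0.39]]
```

```bash
cat > plan.py <<'E'
import numpy as np
from kin import fk, rz, ry
from scipy.optimize import least_squares
from scipy.spatial.transform import Rotation as Ro
kp=np.load("/tmp/kin.npy")
C=np.array([[0,-1,0],[1,0,0],[0,0,1.]])
lo=np.array([-3.08,-.75,.22,-1.43,0,-2.85]);hi=np.array([3.08,2.2,2.44,4.57,2.65,2.85])
def Rt(tilt,yaw=0,flip=False):
    "tool y along world y (yawed deg), tool z forward-down, tilt deg from vertical"
    t=np.radians(tilt);s,c=np.sin(t),np.cos(t)
    R=np.array([[-c,0,s],[0,1,0],[-s,0,-c]])
    R=Ro.from_euler('z',np.radians(yaw)).as_matrix()@R
    if flip: R=R@np.diag([-1,-1,1])
    return R
def tool(q):
    p,A=fk(q,kp);return p,A@C
def ik(p,R,q0):
    def f(q):
        pp,RR=tool(q);return np.r_[(pp-p)*5,Ro.from_matrix(RR.T@R).as_rotvec()]
    s=least_squares(f,np.clip(q0,lo+1e-4,hi-1e-4),bounds=(lo,hi))
    return s.x,np.abs(s.fun).max()
def shade(q,c=np.array([.417,.052]),r=.065,z0=.485,z1=.64):
    "min clearance of sampled arm points from lamp shade cylinder"
    o,A=fk(q,kp,True);R=A@C;pts=[]
    el,wr,tc=o[1],o[2],o[3]
    A2=rz(q[0])@ry(q[1]+q[2])
    k=o[1]+A2@[kp[3],kp[6],0]
    for a,b,rad in [(o[0],el,.06),(el,k,.06),(k,wr,.055),(wr,tc-R[:,2]*.19,.05)]:
        for t in np.linspace(0,1,25): pts.append((a+(b-a)*t,rad))
    for sy in np.linspace(-.085,.085,9):
        for d in np.linspace(.06,.17,6): pts.append((tc-R[:,2]*d+R[:,1]*sy,.04))
    m=9
    for P,rad in pts:
        h=max(np.hypot(*(P[:2]-c))-r,0);dz=max(z0-P[2],P[2]-z1,0)
        m=min(m,np.hypot(h,dz)-rad)
    return m
def rows(p0,R0,wp):
    "wp list of (p,R) -> row dicts"
    out=[]
    for p,R in wp:
        d=R0.T@(np.asarray(p)-p0);v=np.degrees(Ro.from_matrix(R0.T@R).as_rotvec())
        out.append({k:float(round(x,n)) for k,x,n in zip(["dx","dy","dz","rx","ry","rz"],[*d,*v],[4]*3+[1]*3)})
    return out
E
cat > p1.py <<'E'
from plan import *
import json
L=[json.loads(l) for l in open("/tmp/log.jsonl")][-1]
p0=np.array(L["p"]);R0=np.array(L["R"]);q=np.array(L["q"])
W=[(p0,R0),([.15,.33,.33],Rt(5,-8)),([.30,.15,.27],Rt(25)),([.33,.0,.27],Rt(25)),([.38,-.16,.27],Rt(20)),([.47,-.20,.20],Rt(15)),([.507,-.20,.16],Rt(15))]
from scipy.spatial.transform import Slerp
for i in range(len(W)-1):
    (a,A),(b,B)=W[i],W[i+1];S=Slerp([0,1],Ro.from_matrix([A,B]))
    for t in np.linspace(0,1,5)[1:]:
        p=np.asarray(a)*(1-t)+np.asarray(b)*t;R=S(t).as_matrix()
        qn,e=ik(p,R,q);print(i,p.round(3),qn.round(2),"err",round(e,4),"clr",round(shade(qn),3),"wr",fk(qn,kp,True)[0][2].round(2));q=qn
E
python3 p1.py
```

```text
0 [0.112 0.373 0.375] [ 1.07  0.2   1.61 -0.1   1.64 -0.27] err 0.0 clr 0.255 wr [0.13 0.46 0.65]
0 [0.125 0.359 0.36 ] [ 1.02  0.14  1.71 -0.11  1.49 -0.33] err 0.0 clr 0.265 wr [0.13 0.42 0.64]
0 [0.137 0.344 0.345] [ 0.97  0.08  1.81 -0.1   1.33 -0.41] err 0.0 clr 0.268 wr [0.13 0.38 0.63]
0 [0.15 0.33 0.33] [ 0.89  0.02  1.91 -0.08  1.16 -0.51] err 0.0 clr 0.246 wr [0.13 0.33 0.62]
1 [0.188 0.285 0.315] [ 0.77 -0.02  2.01 -0.15  1.04 -0.62] err 0.0 clr 0.2 wr [0.14 0.29 0.6 ]
1 [0.225 0.24  0.3  ] [ 0.62 -0.05  2.11 -0.21  0.88 -0.77] err 0.0 clr 0.158 wr [0.15 0.24 0.58]
1 [0.262 0.195 0.285] [ 0.43 -0.06  2.2  -0.23  0.7  -0.95] err 0.0 clr 0.123 wr [0.16 0.2  0.55]
1 [0.3  0.15 0.27] [ 0.2  -0.05  2.29 -0.18  0.48 -1.22] err 0.0 clr 0.098 wr [0.18 0.15 0.53]
2 [0.308 0.112 0.27 ] [ 0.01 -0.09  2.32 -0.01  0.47 -1.56] err 0.0 clr 0.091 wr [0.19 0.11 0.53]
2 [0.315 0.075 0.27 ] [-0.19 -0.11  2.34  0.17  0.49 -1.9 ] err 0.0 clr 0.076 wr [0.19 0.07 0.53]
2 [0.322 0.038 0.27 ] [-0.39 -0.12  2.34  0.32  0.53 -2.2 ] err 0.0 clr 0.068 wr [0.2  0.04 0.53]
2 [0.33 0.   0.27] [-0.56 -0.1
[... 609 characters left out ...]
 [-0.78  0.24  2.02  0.34  0.69 -2.6 ] err 0.0 clr 0.084 wr [ 0.34 -0.18  0.51]
4 [ 0.448 -0.19   0.218] [-0.75  0.31  1.98  0.31  0.67 -2.55] err 0.0 clr 0.091 wr [ 0.37 -0.19  0.49]
4 [ 0.47 -0.2   0.2 ] [-0.72  0.37  1.93  0.28  0.66 -2.5 ] err 0.0 clr 0.083 wr [ 0.4  -0.2   0.48]
5 [ 0.479 -0.2    0.19 ] [-0.71  0.4   1.92  0.28  0.64 -2.49] err 0.0 clr 0.079 wr [ 0.41 -0.2   0.47]
5 [ 0.488 -0.2    0.18 ] [-0.69  0.42  1.91  0.29  0.62 -2.48] err 0.0 clr 0.076 wr [ 0.41 -0.2   0.46]
5 [ 0.498 -0.2    0.17 ] [-0.68  0.45  1.9   0.29  0.61 -2.47] err 0.0 clr 0.072 wr [ 0.42 -0.2   0.45]
5 [ 0.507 -0.2    0.16 ] [-0.67  0.48  1.89  0.29  0.59 -2.47] err 0.0 clr 0.068 wr [ 0.43 -0.2   0.44]
```

```bash
cat > go.py <<'E'
from plan import *
from rig import telemetry
from scipy.spatial.transform import Slerp
def go(W,show=True,start=None):
    "W: list of (p,R,nrows). prints rows per call (chained assuming arrival)"
    o=telemetry.get_obs()
    p0=o["position"];R0=Ro.from_quat(o["tool_rot"]).as_matrix();q=o["q"].copy()
    seq=[];a,A=p0,R0
    for b,B,n in W:
        b=np.asarray(b,float);S=Slerp([0,1],Ro.from_matrix([A,B]))
        for t in np.arange(1,n+1)/n: seq.append((a*(1-t)+b*t,S(t).as_matrix()))
        a,A=b,B
    while len(seq)%5: seq.append(seq[-1])
    for i in range(0,len(seq),5):
        ch=seq[i:i+5]
        print("[",", ".join('{"dx": %g, "dy": %g, "dz": %g, "rx": %g, "ry": %g, "rz": %g}'%tuple(r.values()) for r in rows(p0,R0,ch)),"]")
        for p,R in ch:
            qn,e=ik(p,R,q);dq=np.abs(qn-q)/.125;q=qn
            if e>1e-3 or (dq>np.array([1.95]*2+[2.19]*4)).any(): print("  warn",p.round(3),e.round(4),dq.round(2))
        print("  end q",q.round(2),"shade",round(shade(q),3),p.round(3))
        p0,R0=ch[-1]
E
python3 - <<'E'
from go import *
go([([.15,.33,.33],Rt(5,-8),4),([.225,.24,.30],Rt(15,-4),3),([.30,.15,.27],Rt(25),3),([.33,.0,.27],Rt(25),5),([.38,-.16,.27],Rt(20),5),([.47,-.20,.20],Rt(15),3),([.508,-.20,.16],Rt(15),2)])
E
```

```text
[ {"dx": -0.0158, "dy": -0.0034, "dz": 0.0181, "rx": -6.4, "ry": -1.6, "rz": -1.3}, {"dx": -0.0315, "dy": -0.0067, "dz": 0.0362, "rx": -12.8, "ry": -3.2, "rz": -2.7}, {"dx": -0.0473, "dy": -0.0101, "dz": 0.0542, "rx": -19.2, "ry": -4.9, "rz": -4}, {"dx": -0.0631, "dy": -0.0134, "dz": 0.0723, "rx": -25.6, "ry": -6.5, "rz": -5.4}, {"dx": -0.0948, "dy": -0.0297, "dz": 0.091, "rx": -25.9, "ry": -10, "rz": -5.9} ]
  end q [ 0.82 -0.    1.98 -0.13  1.08 -0.58] shade 0.215 [0.175 0.3   0.32 ]
[ {"dx": -0.0266, "dy": -0.0269, "dz": 0.014, "rx": -0.2, "ry": -3.3, "rz": -1.3}, {"dx": -0.0531, "dy": -0.0538, "dz": 0.0279, "rx": -0.5, "ry": -6.7, "rz": -2.6}, {"dx": -0.0797, "dy": -0.0807, "dz": 0.0419, "rx": -0.9, "ry": -10, "rz": -3.9}, {"dx": -0.1063, "dy": -0.1076, "dz": 0.0558, "rx": -1.4, "ry": -13.3, "rz": -5.2}, {"dx": -0.1329, "dy": -0.1345, "dz": 0.0698, "rx": -1.8, "ry": -16.6, "rz": -6.4} ]
  end q [ 0.2  -0.05  2.29 -0.18  0.48 -1.22] shade 0.098 [0.3  0.15 0.27]
[ {"dx": -0.0054, "dy": -0.03, "dz": 0.0025, "rx": 0, "ry": 0, "rz": 0}, {"dx": -0.0109, "dy": -0.06, "dz": 0.0051, "rx":
[... 561 characters left out ...]
27, "rx": 0, "ry": 3, "rz": 0}, {"dx": -0.0363, "dy": -0.128, "dz": 0.0169, "rx": 0, "ry": 4, "rz": 0}, {"dx": -0.0453, "dy": -0.16, "dz": 0.0211, "rx": 0, "ry": 5, "rz": 0} ]
  end q [-0.87  0.09  2.1   0.39  0.76 -2.7 ] shade 0.069 [ 0.38 -0.16  0.27]
[ {"dx": -0.0202, "dy": -0.0133, "dz": 0.0322, "rx": 0, "ry": 1.7, "rz": 0}, {"dx": -0.0404, "dy": -0.0267, "dz": 0.0644, "rx": 0, "ry": 3.3, "rz": 0}, {"dx": -0.0606, "dy": -0.04, "dz": 0.0966, "rx": 0, "ry": 5, "rz": 0}, {"dx": -0.0716, "dy": -0.04, "dz": 0.1219, "rx": 0, "ry": 5, "rz": 0}, {"dx": -0.0827, "dy": -0.04, "dz": 0.1471, "rx": 0, "ry": 5, "rz": 0} ]
  end q [-0.67  0.48  1.88  0.29  0.59 -2.47] shade 0.068 [ 0.508 -0.2    0.16 ]
```

Request:
{"name": "step_arm", "arguments": {
  "targets": [
    {"dx": -0.016, "dy": -0.003, "dz": 0.018, "rx": -6.4, "ry": -1.6, "rz": -1.3},
    {"dx": -0.031, "dy": -0.007, "dz": 0.036, "rx": -12.8, "ry": -3.2, "rz": -2.7},
    {"dx": -0.047, "dy": -0.01, "dz": 0.054, "rx": -19.2, "ry": -4.9, "rz": -4},
    {"dx": -0.063, "dy": -0.013, "dz": 0.072, "rx": -25.6, "ry": -6.5, "rz": -5.4},
    {"dx": -0.095, "dy": -0.03, "dz": 0.091, "rx": -25.9, "ry": -10, "rz": -5.9}
  ]
}}

```text
time: 2.75
position: [0.1742, 0.2975, 0.3201]
tool_rot: [0.058, 0.996, -0.003, 0.074]
ft_force: [0.5, 0.4, 0.7]
grip_width: 0.0432
```

```bash
python3 st.py
python3 - <<'E'
from go import *
go([([.225,.24,.30],Rt(15,-4),2),([.30,.15,.27],Rt(25),3)])
E
```

```text
t 2.75 q [ 0.8134 -0.0096  1.9837 -0.1317  1.0797 -0.5844] p [0.1742 0.2975 0.3201] f [0.5054 0.3873 0.6562] w 0.0432
[[-0.9825  0.1154  0.1464]
 [ 0.1146  0.9933 -0.0137]
 [-0.147   0.0033 -0.9891]]
[ {"dx": -0.0268, "dy": -0.0256, "dz": 0.0141, "rx": -0.2, "ry": -3.3, "rz": -1.3}, {"dx": -0.0536, "dy": -0.0513, "dz": 0.0282, "rx": -0.3, "ry": -6.5, "rz": -2.6}, {"dx": -0.0801, "dy": -0.0782, "dz": 0.0421, "rx": -0.8, "ry": -9.9, "rz": -3.9}, {"dx": -0.1066, "dy": -0.1052, "dz": 0.0561, "rx": -1.3, "ry": -13.2, "rz": -5.2}, {"dx": -0.1332, "dy": -0.1321, "dz": 0.0701, "rx": -1.7, "ry": -16.5, "rz": -6.4} ]
  end q [ 0.2  -0.05  2.29 -0.18  0.48 -1.22] shade 0.098 [0.3  0.15 0.27]
```

Request:
{"name": "step_arm", "arguments": {
  "targets": [
    {"dx": -0.027, "dy": -0.026, "dz": 0.014, "rx": -0.2, "ry": -3.3, "rz": -1.3},
    {"dx": -0.054, "dy": -0.051, "dz": 0.028, "rx": -0.3, "ry": -6.5, "rz": -2.6},
    {"dx": -0.08, "dy": -0.078, "dz": 0.042, "rx": -0.8, "ry": -9.9, "rz": -3.9},
    {"dx": -0.107, "dy": -0.105, "dz": 0.056, "rx": -1.3, "ry": -13.2, "rz": -5.2},
    {"dx": -0.133, "dy": -0.132, "dz": 0.07, "rx": -1.7, "ry": -16.5, "rz": -6.4}
  ]
}}

```text
time: 3.38
position: [0.2997, 0.1491, 0.2706]
tool_rot: [-0.0, 0.976, -0.0, 0.219]
ft_force: [1.1, 0.7, -1.3]
grip_width: 0.0437
```

Request:
{"name": "step_arm", "arguments": {
  "targets": [
    {"dx": -0.005, "dy": -0.028, "dz": 0.002, "rx": 0, "ry": 0, "rz": 0},
    {"dx": -0.01, "dy": -0.056, "dz": 0.005, "rx": 0, "ry": 0, "rz": 0},
    {"dx": -0.016, "dy": -0.086, "dz": 0.007, "rx": 0, "ry": 0, "rz": 0},
    {"dx": -0.021, "dy": -0.118, "dz": 0.01, "rx": 0, "ry": 0, "rz": 0},
    {"dx": -0.027, "dy": -0.15, "dz": 0.013, "rx": 0, "ry": 0, "rz": 0}
  ]
}}

```text
time: 4.0
position: [0.3291, -0.0017, 0.2709]
tool_rot: [-0.0, 0.975, -0.001, 0.22]
ft_force: [0.9, -0.1, 0.5]
grip_width: 0.0436
```

```bash
python3 st.py
python3 - <<'E'
from go import *
go([([.38,-.16,.27],Rt(20),5),([.47,-.20,.20],Rt(15),3),([.508,-.20,.16],Rt(15),2)])
E
```

```text
t 4.0 q [-0.5744 -0.1161  2.3399  0.4358  0.5814 -2.4711] p [ 0.3291 -0.0017  0.2709] f [ 0.891  -0.1462  0.4888] w 0.0436
[[-0.9032  0.0004  0.4293]
 [-0.0004  1.     -0.0017]
 [-0.4293 -0.0017 -0.9032]]
[ {"dx": -0.0091, "dy": -0.0317, "dz": 0.0046, "rx": -0, "ry": 1.1, "rz": 0}, {"dx": -0.0182, "dy": -0.0633, "dz": 0.0092, "rx": -0, "ry": 2.2, "rz": 0}, {"dx": -0.0273, "dy": -0.095, "dz": 0.0138, "rx": -0.1, "ry": 3.3, "rz": 0}, {"dx": -0.0364, "dy": -0.1267, "dz": 0.0184, "rx": -0.1, "ry": 4.3, "rz": 0}, {"dx": -0.0455, "dy": -0.1583, "dz": 0.0229, "rx": -0.1, "ry": 5.4, "rz": 0} ]
  end q [-0.87  0.09  2.1   0.39  0.76 -2.7 ] shade 0.069 [ 0.38 -0.16  0.27]
[ {"dx": -0.0202, "dy": -0.0133, "dz": 0.0322, "rx": 0, "ry": 1.7, "rz": -0}, {"dx": -0.0404, "dy": -0.0267, "dz": 0.0644, "rx": 0, "ry": 3.3, "rz": -0}, {"dx": -0.0606, "dy": -0.04, "dz": 0.0966, "rx": 0, "ry": 5, "rz": -0}, {"dx": -0.0716, "dy": -0.04, "dz": 0.1219, "rx": 0, "ry": 5, "rz": -0}, {"dx": -0.0827, "dy": -0.04, "dz": 0.1471, "rx": 0, "ry": 5, "rz": -0} ]
  end q [-0.67  0.48  1.88  0.29  0.59 -2.47] shade 0.068 [ 0.508 -0.2    0.16 ]
```

Request:
{"name": "step_arm", "arguments": {
  "targets": [
    {"dx": -0.009, "dy": -0.032, "dz": 0.005, "rx": 0, "ry": 1.1, "rz": 0},
    {"dx": -0.018, "dy": -0.063, "dz": 0.009, "rx": 0, "ry": 2.2, "rz": 0},
    {"dx": -0.027, "dy": -0.095, "dz": 0.014, "rx": 0, "ry": 3.3, "rz": 0},
    {"dx": -0.036, "dy": -0.127, "dz": 0.018, "rx": 0, "ry": 4.3, "rz": 0},
    {"dx": -0.045, "dy": -0.158, "dz": 0.023, "rx": 0, "ry": 5.4, "rz": 0}
  ]
}}

```text
time: 4.62
position: [0.3791, -0.1605, 0.2703]
tool_rot: [0.0, 0.985, -0.002, 0.174]
ft_force: [0.5, -0.2, 0.1]
grip_width: 0.0438
```

Request:
{"name": "step_arm", "arguments": {
  "targets": [
    {"dx": -0.02, "dy": -0.013, "dz": 0.032, "rx": 0, "ry": 1.7, "rz": 0},
    {"dx": -0.04, "dy": -0.027, "dz": 0.064, "rx": 0, "ry": 3.3, "rz": 0},
    {"dx": -0.061, "dy": -0.04, "dz": 0.097, "rx": 0, "ry": 5, "rz": 0},
    {"dx": -0.072, "dy": -0.04, "dz": 0.122, "rx": 0, "ry": 5, "rz": 0},
    {"dx": -0.083, "dy": -0.04, "dz": 0.147, "rx": 0, "ry": 5, "rz": 0}
  ]
}}

```text
time: 5.25
position: [0.5077, -0.2009, 0.1609]
tool_rot: [0.001, 0.991, -0.002, 0.131]
ft_force: [-0.1, -0.3, -0.0]
grip_width: 0.0436
```

```bash
python3 st.py
python3 - <<'E'
from h import *
c=viewer.camera("wrist");cv2.imwrite("pics/wrist1.png",c["img"])
c=viewer.camera("top");cv2.imwrite("pics/top1.png",cv2.resize(c["img"][130:290,280:440],None,fx=3.75,fy=3.75,interpolation=cv2.INTER_CUBIC))
E
```

```text
t 5.25 q [-0.667   0.4772  1.8864  0.2894  0.5857 -2.4629] p [ 0.5077 -0.2009  0.1609] f [-0.0595 -0.2918 -0.0403] w 0.0436
[[-0.9654  0.0018  0.2606]
 [ 0.0007  1.     -0.0044]
 [-0.2607 -0.0041 -0.9654]]
```

View pics/wrist1.png

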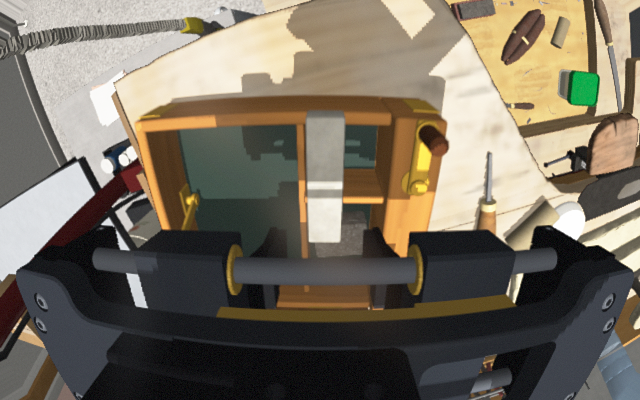

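View pics/top1.png

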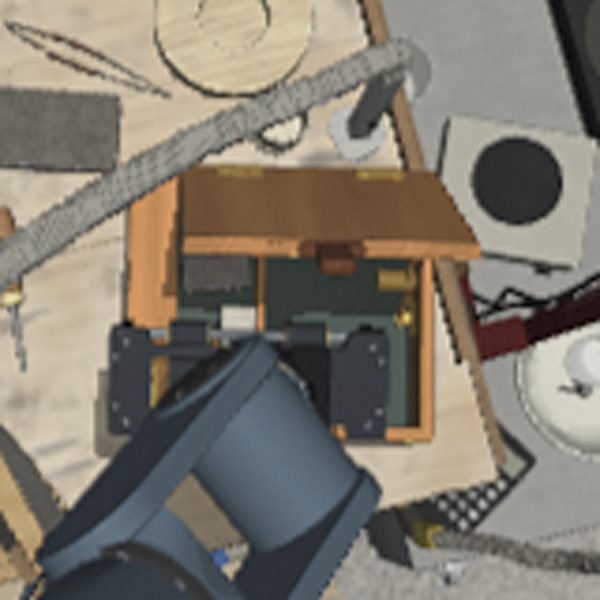

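Request:
{"name": "step_arm", "arguments": {
  "targets": [
    {"dx": 0.006, "dy": 0, "dz": 0.022, "rx": 0, "ry": 0, "rz": 0},
    {"dx": 0.012, "dy": 0, "dz": 0.045, "rx": 0, "ry": 0, "rz": 0},
    {"dx": 0.0155, "dy": 0, "dz": 0.058, "rx": 0, "ry": 0, "rz": 0},
    {"dx": 0.018, "dy": 0, "dz": 0.067, "rx": 0, "ry": 0, "rz": 0},
    {"dx": 0.018, "dy": 0, "dz": 0.067, "rx": 0, "ry": 0, "rz": 0}
  ]
}}

```text
time: 5.98
position: [0.5073, -0.2007, 0.0906]
tool_rot: [0.0, 0.991, -0.001, 0.13]
ft_force: [0.7, 1.2, 0.1]
grip_width: 0.0434
```

Request:
{"name": "step_arm", "arguments": {
  "targets": [
    {"dx": 0, "dy": 0, "dz": 0, "rx": 0, "ry": 0, "rz": 0},
    {"dx": 0, "dy": 0, "dz": 0, "rx": 0, "ry": 0, "rz": 0},
    {"dx": 0, "dy": 0, "dz": 0, "rx": 0, "ry": 0, "rz": 0},
    {"dx": 0, "dy": 0, "dz": 0, "rx": 0, "ry": 0, "rz": 0},
    {"dx": 0, "dy": 0, "dz": 0, "rx": 0, "ry": 0, "rz": 0}
  ],
  "gripper": 0.2,
  "force": 30
}}

```text
time: 6.6
position: [0.5076, -0.2009, 0.0911]
tool_rot: [0.0, 0.991, -0.002, 0.131]
ft_force: [-0.3, -0.2, 5.8]
grip_width: 0.0257
```

```bash
python3 st.py
```

```text
t 6.6 q [-0.6673  0.6115  1.9315  0.4001  0.4181 -2.5894] p [ 0.5076 -0.2009  0.0911] f [-0.2893 -0.2094  5.753 ] w 0.0257
[[-0.9657  0.0012  0.2597]
 [ 0.0003  1.     -0.0032]
 [-0.2597 -0.003  -0.9657]]
```

Run:
```python
from go import *
from h import *
c=viewer.camera("top");print("boss",ray(c,385.5,204,.096),ray(c,379.5,201,.094),ray(c,379.5,206.8,.094))
R=Rt(15)
go([([.508,-.201,.145],R,2),([.520,-.240,.145],R,2),([.527,-.260,.13],R,1),([.532,-.260,.10],R,1),([.532,-.260,.05],R,2),([.532,-.26,.038],R,1),([.532,-.26,.035],R,1)])
```

```text
boss [ 0.57728267 -0.32433232  0.096     ] [ 0.58608615 -0.30703579  0.094     ] [ 0.56896112 -0.30704527  0.094     ]
[ {"dx": -0.0072, "dy": -0.0001, "dz": -0.026, "rx": -0.1, "ry": 0, "rz": -0}, {"dx": -0.0144, "dy": -0.0003, "dz": -0.0519, "rx": -0.2, "ry": 0, "rz": -0}, {"dx": -0.0202, "dy": -0.0197, "dz": -0.0503, "rx": -0.2, "ry": 0, "rz": -0}, {"dx": -0.026, "dy": -0.0392, "dz": -0.0487, "rx": -0.2, "ry": 0, "rz": -0}, {"dx": -0.0289, "dy": -0.0592, "dz": -0.0323, "rx": -0.2, "ry": 0, "rz": -0} ]
  end q [-0.74  0.58  1.8   0.31  0.6  -2.55] shade 0.088 [ 0.527 -0.26   0.13 ]
[ {"dx": 0.0029, "dy": 0, "dz": 0.0303, "rx": 0, "ry": 0, "rz": 0}, {"dx": 0.0094, "dy": 0, "dz": 0.0544, "rx": 0, "ry": 0, "rz": 0}, {"dx": 0.0159, "dy": 0, "dz": 0.0786, "rx": 0, "ry": 0, "rz": 0}, {"dx": 0.019, "dy": 0, "dz": 0.0902, "rx": 0, "ry": 0, "rz": 0}, {"dx": 0.0198, "dy": 0, "dz": 0.0931, "rx": 0, "ry": 0, "rz": 0} ]
  end q [-0.73  0.75  1.83  0.45  0.4  -2.7 ] shade 0.083 [ 0.532 -0.26   0.035]
```

Request:
{"name": "step_arm", "arguments": {
  "targets": [
    {"dx": -0.007, "dy": 0, "dz": -0.026, "rx": 0, "ry": 0, "rz": 0},
    {"dx": -0.0145, "dy": 0, "dz": -0.052, "rx": 0, "ry": 0, "rz": 0},
    {"dx": -0.02, "dy": -0.02, "dz": -0.05, "rx": 0, "ry": 0, "rz": 0},
    {"dx": -0.026, "dy": -0.039, "dz": -0.049, "rx": 0, "ry": 0, "rz": 0},
    {"dx": -0.029, "dy": -0.059, "dz": -0.032, "rx": 0, "ry": 0, "rz": 0}
  ]
}}

```text
time: 7.28
position: [0.5281, -0.2622, 0.1293]
tool_rot: [0.001, 0.991, -0.002, 0.132]
ft_force: [-0.2, 0.1, -1.4]
grip_width: 0.026
```

```bash
python3 st.py
python3 - <<'E'
from go import *
from h import *
c=viewer.camera("wrist");cv2.imwrite("pics/wrist2.png",c["img"])
R=Rt(15)
go([([.532,-.260,.10],R,1),([.532,-.260,.05],R,2),([.532,-.26,.038],R,1),([.532,-.26,.035],R,1)])
E
```

```text
t 7.275 q [-0.7361  0.5776  1.7958  0.3134  0.5903 -2.5511] p [ 0.5281 -0.2622  0.1293] f [-0.2146  0.0757 -1.428 ] w 0.026
[[-0.9654  0.0019  0.2608]
 [ 0.0007  1.     -0.0046]
 [-0.2608 -0.0043 -0.9654]]
[ {"dx": 0.0038, "dy": 0.0051, "dz": 0.0271, "rx": -0.4, "ry": 0.1, "rz": -0.1}, {"dx": 0.0103, "dy": 0.0052, "dz": 0.0512, "rx": -0.4, "ry": 0.1, "rz": -0.1}, {"dx": 0.0168, "dy": 0.0054, "dz": 0.0753, "rx": -0.4, "ry": 0.1, "rz": -0.1}, {"dx": 0.02, "dy": 0.0054, "dz": 0.0869, "rx": -0.4, "ry": 0.1, "rz": -0.1}, {"dx": 0.0207, "dy": 0.0054, "dz": 0.0898, "rx": -0.4, "ry": 0.1, "rz": -0.1} ]
  end q [-0.73  0.75  1.83  0.45  0.4  -2.7 ] shade 0.083 [ 0.532 -0.26   0.035]
```

View pics/wrist2.png

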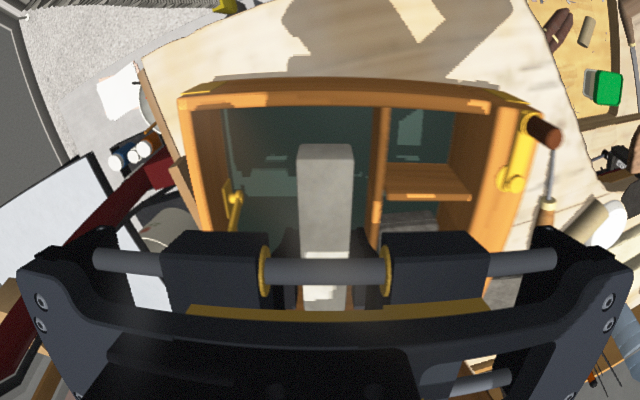

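Request:
{"name": "step_arm", "arguments": {
  "targets": [
    {"dx": 0.004, "dy": 0.002, "dz": 0.027, "rx": 0, "ry": 0, "rz": 0},
    {"dx": 0.01, "dy": 0.002, "dz": 0.051, "rx": 0, "ry": 0, "rz": 0},
    {"dx": 0.017, "dy": 0.002, "dz": 0.075, "rx": 0, "ry": 0, "rz": 0},
    {"dx": 0.02, "dy": 0.002, "dz": 0.087, "rx": 0, "ry": 0, "rz": 0},
    {"dx": 0.0207, "dy": 0.002, "dz": 0.0895, "rx": 0, "ry": 0, "rz": 0}
  ]
}}

```text
time: 7.95
position: [0.5311, -0.2633, 0.0347]
tool_rot: [0.002, 0.991, -0.002, 0.131]
ft_force: [-7.6, 0.8, 15.3]
grip_width: 0.0259
```

```bash
python3 st.py
```

```text
t 7.95 q [-0.7329  0.7526  1.8248  0.4503  0.4011 -2.7017] p [ 0.5311 -0.2633  0.0347] f [-7.5759  0.8415 15.3384] w 0.0259
[[-0.9659  0.004   0.2588]
 [ 0.003   1.     -0.0043]
 [-0.2588 -0.0034 -0.9659]]
```

Request:
{"name": "step_arm", "arguments": {
  "targets": [
    {"dx": 0, "dy": 0, "dz": 0, "rx": 0, "ry": 0, "rz": 0},
    {"dx": 0, "dy": 0, "dz": 0, "rx": 0, "ry": 0, "rz": 0},
    {"dx": 0, "dy": 0, "dz": 0, "rx": 0, "ry": 0, "rz": 0},
    {"dx": -0.003, "dy": 0, "dz": -0.012, "rx": 0, "ry": 0, "rz": 0},
    {"dx": -0.006, "dy": 0, "dz": -0.03, "rx": 0, "ry": 0, "rz": 0}
  ],
  "gripper": 0.42
}}

```text
time: 8.57
position: [0.5291, -0.2631, 0.066]
tool_rot: [0.002, 0.991, -0.002, 0.13]
ft_force: [0.1, 0.8, 0.2]
grip_width: 0.0363
```

```bash
python3 st.py
python3 - <<'E'
from h import *
c=viewer.camera("wrist");cv2.imwrite("pics/wrist3.png",c["img"])
E
```

```text
t 8.575 q [-0.7353  0.6925  1.8213  0.3936  0.4601 -2.6416] p [ 0.5291 -0.2631  0.066 ] f [0.077  0.8099 0.1991] w 0.0363
[[-0.966   0.004   0.2584]
 [ 0.003   1.     -0.0041]
 [-0.2584 -0.0031 -0.966 ]]
```

View pics/wrist3.png

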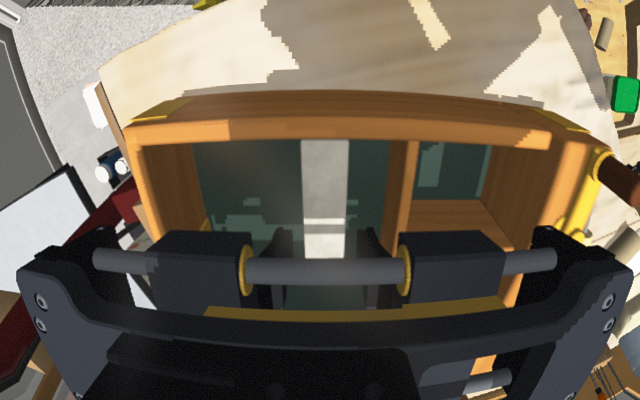

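Run:
```python
from go import *
go([([.50,-.265,.15],Rt(20),2),([.49,-.30,.17],Rt(30),1),([.49,-.3195,.13],Rt(40),1),([.49,-.3195,.13],Rt(40),1),([.535,-.3195,.0905],Rt(40),2),([.542,-.3195,.0905],Rt(40),1),([.552,-.3195,.0900],Rt(40),2),([.564,-.3195,.0890],Rt(40),2),([.576,-.3195,.086],Rt(40),2),([.55,-.3195,.095],Rt(40),1)])
```

```text
[ {"dx": 0.0038, "dy": -0.0008, "dz": -0.0432, "rx": -0.2, "ry": -2.4, "rz": -0.1}, {"dx": 0.0077, "dy": -0.0017, "dz": -0.0864, "rx": -0.4, "ry": -4.8, "rz": -0.1}, {"dx": 0.012, "dy": -0.0369, "dz": -0.1081, "rx": -0.4, "ry": -14.8, "rz": -0.1}, {"dx": 0.0225, "dy": -0.0561, "dz": -0.0693, "rx": -0.4, "ry": -24.8, "rz": -0}, {"dx": 0.0225, "dy": -0.0561, "dz": -0.0693, "rx": -0.4, "ry": -24.8, "rz": -0} ]
  warn [ 0.49 -0.3   0.17] 0.1159 [0.55 0.28 0.09 0.54 0.16 0.48]
  warn [ 0.49 -0.32  0.13] 0.2902 [0.01 0.58 0.07 0.36 0.64 0.  ]
  warn [ 0.49 -0.32  0.13] 0.2902 [0. 0. 0. 0. 0. 0.]
  end q [-0.89  0.55  1.87  0.61  0.49 -2.85] shade 0.128 [ 0.49 -0.32  0.13]
[ {"dx": -0.0045, "dy": 0, "dz": 0.0296, "rx": 0, "ry": 0, "rz": 0}, {"dx": -0.0091, "dy": 0, "dz": 0.0592, "rx": 0, "ry": 0, "rz": 0}, {"dx": -0.0144, "dy": 0, "dz": 0.0637, "rx": 0, "ry": 0, "rz": 0}, {"dx": -0.0181, "dy": 0, "dz": 0.0671, "rx": 0, "ry": 0, "rz": 0}, {"dx": -0.0218, "dy": 0, "dz": 0.0705, "rx": 0, "ry": 0, "rz": 0} ]
  warn [ 0.512 -0.32   0.11 ] 0.2884 [0.26 0.42 0.26 0.16 0.21 0.  ]
  warn [ 0.535 -0.
[... 403 characters left out ...]
 0}, {"dx": -0.0085, "dy": 0, "dz": 0.0085, "rx": 0, "ry": 0, "rz": 0}, {"dx": -0.0122, "dy": 0, "dz": 0.0135, "rx": 0, "ry": 0, "rz": 0}, {"dx": -0.0158, "dy": 0, "dz": 0.0185, "rx": 0, "ry": 0, "rz": 0}, {"dx": -0.0017, "dy": 0, "dz": -0.0051, "rx": 0, "ry": 0, "rz": 0} ]
  warn [ 0.558 -0.32   0.09 ] 0.2656 [0.05 0.04 0.07 0.04 0.01 0.  ]
  warn [ 0.564 -0.32   0.089] 0.2606 [0.04 0.04 0.07 0.04 0.01 0.  ]
  warn [ 0.57  -0.32   0.088] 0.2564 [0.05 0.06 0.08 0.04 0.   0.  ]
  warn [ 0.576 -0.32   0.086] 0.2522 [0.05 0.06 0.08 0.04 0.   0.  ]
  warn [ 0.55  -0.32   0.095] 0.2682 [0.21 0.28 0.33 0.18 0.04 0.  ]
  end q [-0.81  0.66  1.78  0.66  0.45 -2.85] shade 0.105 [ 0.55  -0.32   0.095]
```

Run:
```python
from go import *
T=lambda a:Ro.from_euler('z',np.radians(a)).as_matrix()
go([([.43,-.265,.20],Rt(15)@T(45),5),([.42,-.265,.22],Rt(20)@T(95),5),([.42,-.29,.20],Rt(28)@T(140),5),([.46,-.3195,.15],Rt(40)@T(180),5),
([.535,-.3195,.0905],Rt(40)@T(180),3),([.542,-.3195,.0905],Rt(40)@T(180),2)])
```

```text
[ {"dx": 0.0124, "dy": -0.0005, "dz": -0.0306, "rx": -0.1, "ry": 0.1, "rz": 9}, {"dx": 0.0249, "dy": -0.0009, "dz": -0.0612, "rx": -0.1, "ry": 0.1, "rz": 17.9}, {"dx": 0.0373, "dy": -0.0014, "dz": -0.0918, "rx": -0.2, "ry": 0.2, "rz": 26.9}, {"dx": 0.0497, "dy": -0.0018, "dz": -0.1224, "rx": -0.3, "ry": 0.3, "rz": 35.9}, {"dx": 0.0622, "dy": -0.0023, "dz": -0.153, "rx": -0.3, "ry": 0.3, "rz": 44.9} ]
  end q [-0.89  0.37  1.93  0.32  0.7  -1.91] shade 0.127 [ 0.43  -0.265  0.2  ]
[ {"dx": 0.0006, "dy": -0.0006, "dz": -0.0044, "rx": -1, "ry": -0.4, "rz": 10}, {"dx": 0.0013, "dy": -0.0013, "dz": -0.0088, "rx": -1.9, "ry": -0.7, "rz": 20}, {"dx": 0.0019, "dy": -0.0019, "dz": -0.0131, "rx": -2.9, "ry": -1.1, "rz": 30}, {"dx": 0.0025, "dy": -0.0025, "dz": -0.0175, "rx": -3.9, "ry": -1.4, "rz": 40}, {"dx": 0.0032, "dy": -0.0032, "dz": -0.0219, "rx": -4.9, "ry": -1.8, "rz": 50} ]
  end q [-0.96  0.32  1.97  0.45  0.7  -1.2 ] shade 0.141 [ 0.42  -0.265  0.22 ]
[ {"dx": -0.0051, "dy": -0.0009, "dz": 0.0038, "rx": -1.5, "ry": 0.8, "rz": 9}, {"dx": -0.0102, "dy": -0.0019, "dz": 0.0075, "rx": -2
[... 546 characters left out ...]
": -2.5, "ry": 6.9, "rz": 23.9}, {"dx": -0.0079, "dy": 0.0242, "dz": 0.0503, "rx": -3.4, "ry": 9.2, "rz": 31.9}, {"dx": -0.0099, "dy": 0.0302, "dz": 0.0629, "rx": -4.2, "ry": 11.5, "rz": 39.9} ]
  end q [-1.12  0.57  2.07  1.36  0.63 -0.75] shade 0.186 [ 0.46 -0.32  0.15]
[ {"dx": 0.0064, "dy": 0, "dz": 0.0313, "rx": -0, "ry": -0, "rz": -0}, {"dx": 0.0128, "dy": 0, "dz": 0.0625, "rx": -0, "ry": -0, "rz": -0}, {"dx": 0.0192, "dy": 0, "dz": 0.0938, "rx": -0, "ry": -0, "rz": -0}, {"dx": 0.0219, "dy": 0, "dz": 0.096, "rx": -0, "ry": -0, "rz": -0}, {"dx": 0.0246, "dy": 0, "dz": 0.0983, "rx": -0, "ry": -0, "rz": -0} ]
  end q [-0.96  0.73  1.94  1.54  0.56 -0.8 ] shade 0.154 [ 0.542 -0.32   0.09 ]
```

Request:
{"name": "step_arm", "arguments": {
  "targets": [
    {"dx": 0.006, "dy": 0, "dz": -0.035, "rx": 0, "ry": 0, "rz": 5},
    {"dx": 0.025, "dy": -0.001, "dz": -0.065, "rx": 0, "ry": 0, "rz": 15},
    {"dx": 0.037, "dy": -0.001, "dz": -0.092, "rx": 0, "ry": 0, "rz": 25},
    {"dx": 0.05, "dy": -0.002, "dz": -0.122, "rx": 0, "ry": 0, "rz": 35},
    {"dx": 0.062, "dy": -0.002, "dz": -0.153, "rx": 0, "ry": 0, "rz": 45}
  ]
}}

```text
time: 9.25
position: [0.4293, -0.2647, 0.2017]
tool_rot: [0.383, 0.914, 0.047, 0.124]
ft_force: [-0.4, -0.9, 0.2]
grip_width: 0.0368
```

Request:
{"name": "step_arm", "arguments": {
  "targets": [
    {"dx": 0, "dy": 0, "dz": -0.004, "rx": -1, "ry": -0.4, "rz": 10},
    {"dx": 0.001, "dy": -0.001, "dz": -0.009, "rx": -2, "ry": -0.7, "rz": 20},
    {"dx": 0.002, "dy": -0.002, "dz": -0.013, "rx": -3, "ry": -1, "rz": 30},
    {"dx": 0.003, "dy": -0.003, "dz": -0.018, "rx": -4, "ry": -1.4, "rz": 40},
    {"dx": 0.003, "dy": -0.003, "dz": -0.022, "rx": -5, "ry": -1.8, "rz": 50}
  ],
  "gripper": 0,
  "force": 15
}}

```text
time: 9.88
position: [0.4193, -0.2645, 0.223]
tool_rot: [0.731, 0.659, 0.128, 0.123]
ft_force: [-0.6, 0.0, 0.2]
grip_width: 0.0014
```

```bash
python3 st.py
python3 - <<'E'
from h import *
c=viewer.camera("wrist");cv2.imwrite("pics/wrist4.png",c["img"])
c=viewer.camera("top");cv2.imwrite("pics/top4.png",cv2.resize(c["img"][130:290,280:440],None,fx=3.75,fy=3.75,interpolation=cv2.INTER_CUBIC))
P=cloud(c);Z=P[...,2]
m=(Z>.024)&(Z<.042)&(np.indices(Z.shape)[0]>200)&(np.indices(Z.shape)[1]>351)&(np.indices(Z.shape)[1]<388)
print(m.sum()); 
if m.sum()>20:
  u=np.argwhere(m);pts=np.array([ray(c,b,a,.031)[:2] for a,b in u],np.float32);print(cv2.minAreaRect(pts),pts.min(0),pts.max(0))
from go import *
T=lambda a:Ro.from_euler('z',np.radians(a)).as_matrix()
go([([.42,-.29,.20],Rt(28)@T(140),5),([.46,-.3195,.15],Rt(40)@T(180),5),
([.535,-.3195,.0905],Rt(40)@T(180),3),([.542,-.3195,.0905],Rt(40)@T(180),2)])
E
```

```text
t 9.875 q [-0.9587  0.3063  1.9817  0.4571  0.6866 -1.1886] p [ 0.4193 -0.2645  0.223 ] f [-0.5643  0.0207  0.1514] w 0.0014
[[ 0.0974  0.932   0.3491]
 [ 0.9949 -0.1001 -0.0103]
 [ 0.0254  0.3483 -0.937 ]]
268
((0.5117855668067932, -0.28615692257881165), (0.09111698716878891, 0.12791121006011963), 81.72803497314453) [ 0.45504987 -0.33842316] [ 0.5782028  -0.23187102]
[ {"dx": -0.0052, "dy": -0.0009, "dz": 0.0044, "rx": -1.3, "ry": 0.8, "rz": 8.9}, {"dx": -0.0104, "dy": -0.0019, "dz": 0.0088, "rx": -2.7, "ry": 1.7, "rz": 17.8}, {"dx": -0.0156, "dy": -0.0028, "dz": 0.0132, "rx": -4, "ry": 2.5, "rz": 26.7}, {"dx": -0.0208, "dy": -0.0038, "dz": 0.0176, "rx": -5.3, "ry": 3.3, "rz": 35.6}, {"dx": -0.026, "dy": -0.0047, "dz": 0.022, "rx": -6.6, "ry": 4.1, "rz": 44.5} ]
  end q [-1.07  0.38  2.04  0.78  0.63 -0.81] shade 0.165 [ 0.42 -0.29  0.2 ]
[ {"dx": -0.002, "dy": 0.006, "dz": 0.0126, "rx": -0.8, "ry": 2.3, "rz": 8}, {"dx": -0.004, "dy": 0.0121, "dz": 0.0252, "rx": -1.7, "ry": 4.6, "rz": 15.9}, {"dx": -0.0059, "dy": 0.0181, "dz": 0.0378, "rx": -2.5, "ry": 6.9, "rz": 23.9}, {"dx": -0.0079, "dy": 0.0242, "dz": 0.0503, "rx": -3.4, "ry": 9.2, "rz": 31.9}, {"dx": -0.0099, "dy": 0.0302, "dz": 0.0629, "rx": -4.2, "ry": 11.5, "rz": 39.9} ]
  end q [-1.12  0.57  2.07  1.36  0.63 -0.75] shade 0.186 [ 0.46 -0.32  0.15]
[ {"dx": 0.0064, "dy": 0, "dz": 0.0313, "rx": -0, "ry": -0, "rz": -0}, {"dx": 0.0128, "dy": 0, "dz": 0.0625, "rx": -0, "ry": -0, "rz": -0}, {"dx": 0.0192, "dy": 0, "dz": 0.0938, "rx": -0, "ry": -0, "rz": -0}, {"dx": 0.0219, "dy": 0, "dz": 0.096, "rx": -0, "ry": -0, "rz": -0}, {"dx": 0.0246, "dy": 0, "dz": 0.0983, "rx": -0, "ry": -0, "rz": -0} ]
  end q [-0.96  0.73  1.94  1.54  0.56 -0.8 ] shade 0.154 [ 0.542 -0.32   0.09 ]
```

View pics/wrist4.png

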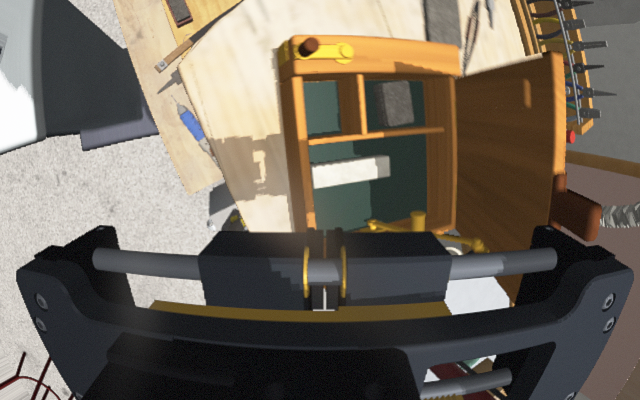

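View pics/top4.png

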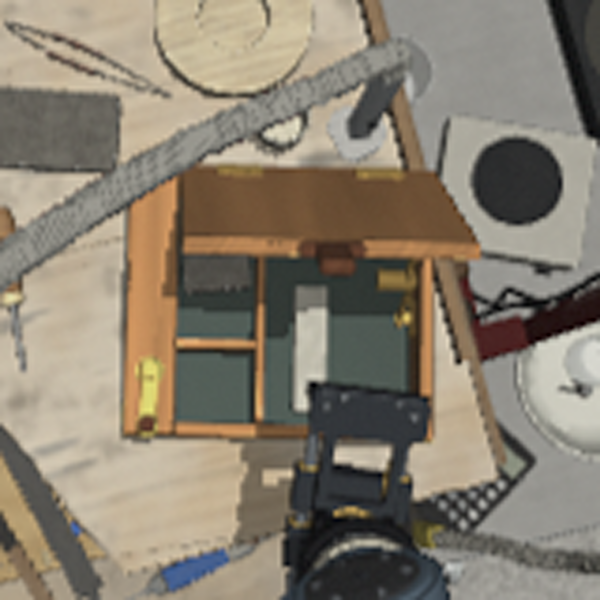

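Request:
{"name": "step_arm", "arguments": {
  "targets": [
    {"dx": -0.005, "dy": -0.001, "dz": 0.004, "rx": -1.3, "ry": 0.8, "rz": 8.9},
    {"dx": -0.01, "dy": -0.002, "dz": 0.009, "rx": -2.7, "ry": 1.7, "rz": 17.8},
    {"dx": -0.016, "dy": -0.003, "dz": 0.013, "rx": -4, "ry": 2.5, "rz": 26.7},
    {"dx": -0.021, "dy": -0.004, "dz": 0.018, "rx": -5.3, "ry": 3.3, "rz": 35.6},
    {"dx": -0.026, "dy": -0.005, "dz": 0.022, "rx": -6.6, "ry": 4.1, "rz": 44.5}
  ]
}}

```text
time: 10.6
position: [0.4199, -0.2903, 0.2002]
tool_rot: [0.912, 0.332, 0.227, 0.083]
ft_force: [-0.3, 0.6, -0.4]
grip_width: 0.0009
```

Request:
{"name": "step_arm", "arguments": {
  "targets": [
    {"dx": -0.002, "dy": 0.006, "dz": 0.013, "rx": -0.8, "ry": 2.3, "rz": 8},
    {"dx": -0.004, "dy": 0.012, "dz": 0.025, "rx": -1.7, "ry": 4.6, "rz": 15.9},
    {"dx": -0.006, "dy": 0.018, "dz": 0.038, "rx": -2.5, "ry": 6.9, "rz": 23.9},
    {"dx": -0.008, "dy": 0.024, "dz": 0.05, "rx": -3.4, "ry": 9.2, "rz": 31.9},
    {"dx": -0.01, "dy": 0.03, "dz": 0.063, "rx": -4.2, "ry": 11.5, "rz": 39.9}
  ]
}}

```text
time: 11.22
position: [0.4602, -0.3205, 0.1503]
tool_rot: [0.939, -0.001, 0.343, 0.001]
ft_force: [-0.3, -0.1, 0.6]
grip_width: 0.0005
```

```bash
python3 st.py
python3 - <<'E'
from h import *
c=viewer.camera("wrist");cv2.imwrite("pics/wrist5.png",c["img"])
from go import *
R=Rt(40,0,True)
go([([.535,-.3195,.0905],R,3),([.541,-.3195,.0905],R,2),([.552,-.3195,.0900],R,2),([.564,-.3195,.0890],R,2),([.570,-.3195,.0875],R,1)])
E
```

```text
t 11.225 q [-1.1254  0.5745  2.067   1.3654  0.6342 -0.7572] p [ 0.4602 -0.3205  0.1503] f [-0.3459 -0.1112  0.5712] w 0.0005
[[ 0.7648 -0.0024  0.6442]
 [-0.0007 -1.     -0.0029]
 [ 0.6442  0.0018 -0.7648]]
[ {"dx": 0.0067, "dy": -0.0006, "dz": 0.0309, "rx": 0, "ry": -0, "rz": -0.1}, {"dx": 0.0134, "dy": -0.0011, "dz": 0.0619, "rx": 0.1, "ry": -0, "rz": -0.2}, {"dx": 0.0201, "dy": -0.0017, "dz": 0.0928, "rx": 0.1, "ry": -0, "rz": -0.3}, {"dx": 0.0224, "dy": -0.0017, "dz": 0.0947, "rx": 0.1, "ry": -0, "rz": -0.3}, {"dx": 0.0247, "dy": -0.0017, "dz": 0.0967, "rx": 0.1, "ry": -0, "rz": -0.3} ]
  end q [-0.96  0.73  1.95  1.54  0.56 -0.8 ] shade 0.154 [ 0.541 -0.32   0.09 ]
[ {"dx": 0.0041, "dy": 0, "dz": 0.0037, "rx": 0, "ry": 0, "rz": 0}, {"dx": 0.0081, "dy": 0, "dz": 0.0075, "rx": 0, "ry": 0, "rz": 0}, {"dx": 0.0124, "dy": 0, "dz": 0.0117, "rx": 0, "ry": 0, "rz": 0}, {"dx": 0.0167, "dy": 0, "dz": 0.0159, "rx": 0, "ry": 0, "rz": 0}, {"dx": 0.0203, "dy": 0, "dz": 0.0209, "rx": 0, "ry": 0, "rz": 0} ]
  end q [-0.92  0.75  1.89  1.52  0.54 -0.73] shade 0.141 [ 0.57  -0.32   0.088]
```

View pics/wrist5.png

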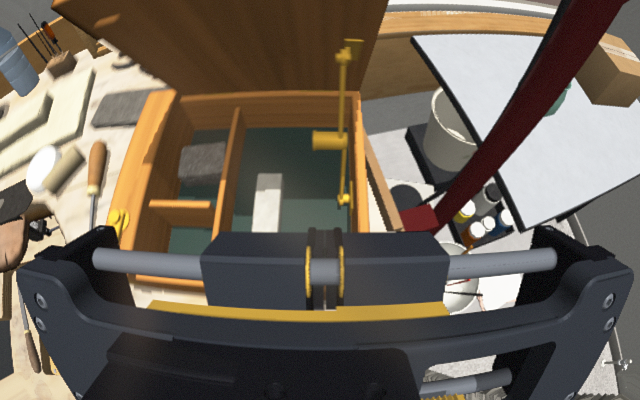

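Request:
{"name": "step_arm", "arguments": {
  "targets": [
    {"dx": 0.007, "dy": 0, "dz": 0.031, "rx": 0, "ry": 0, "rz": 0},
    {"dx": 0.013, "dy": -0.001, "dz": 0.062, "rx": 0, "ry": 0, "rz": 0},
    {"dx": 0.02, "dy": -0.002, "dz": 0.09, "rx": 0, "ry": 0, "rz": 0},
    {"dx": 0.022, "dy": -0.002, "dz": 0.094, "rx": 0, "ry": 0, "rz": 0},
    {"dx": 0.024, "dy": -0.002, "dz": 0.096, "rx": 0, "ry": 0, "rz": 0}
  ]
}}

```text
time: 11.9
position: [0.54, -0.319, 0.0911]
tool_rot: [0.94, -0.002, 0.342, 0.001]
ft_force: [-0.5, 0.4, 0.2]
grip_width: 0.0007
```

```bash
python3 st.py
python3 - <<'E'
from h import *
c=viewer.camera("wrist");cv2.imwrite("pics/wrist6.png",c["img"])
E
```

```text
t 11.9 q [-0.9647  0.7309  1.9505  1.5519  0.5557 -0.8083] p [ 0.54   -0.319   0.0911] f [-0.4691  0.4386  0.2002] w 0.0007
[[ 0.7656 -0.0042  0.6433]
 [-0.0035 -1.     -0.0023]
 [ 0.6433 -0.0004 -0.7656]]
```

View pics/wrist6.png

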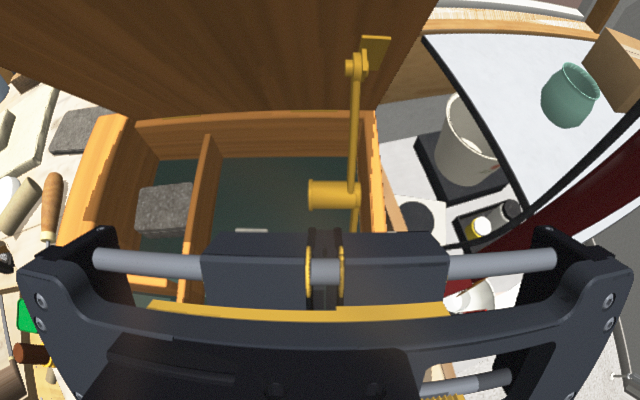

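Boss at (330,195), fingers at (324,260) just in front of it, no contact yet. Push.

Request:
{"name": "step_arm", "arguments": {
  "targets": [
    {"dx": 0.004, "dy": 0, "dz": 0.004, "rx": 0, "ry": 0, "rz": 0},
    {"dx": 0.008, "dy": 0, "dz": 0.008, "rx": 0, "ry": 0, "rz": 0},
    {"dx": 0.012, "dy": 0, "dz": 0.012, "rx": 0, "ry": 0, "rz": 0},
    {"dx": 0.0145, "dy": 0, "dz": 0.0145, "rx": 0, "ry": 0, "rz": 0},
    {"dx": 0.0145, "dy": 0, "dz": 0.0145, "rx": 0, "ry": 0, "rz": 0}
  ]
}}

```text
time: 12.58
position: [0.5595, -0.3196, 0.0881]
tool_rot: [0.94, -0.003, 0.341, 0.001]
ft_force: [-3.1, -2.0, -7.9]
grip_width: 0.0003
```

```bash
python3 st.py
```

```text
t 12.575 q [-0.9301  0.7421  1.912   1.5349  0.5372 -0.752 ] p [ 0.5595 -0.3196  0.0881] f [-3.1269 -2.0486 -7.8977] w 0.0003
[[ 0.7677 -0.0061  0.6408]
 [-0.0046 -1.     -0.0039]
 [ 0.6408  0.0001 -0.7677]]
```

Run:
```python
from go import *
R=Rt(40,0,True)
go([([.53,-.3195,.0885],R,2),([.535,-.3195,.1005],R,2),([.545,-.3195,.1005],R,1),([.555,-.3195,.099],R,2),([.565,-.3195,.0955],R,2),([.570,-.3195,.093],R,1)])
```

```text
[ {"dx": -0.0112, "dy": 0, "dz": -0.0096, "rx": 0.1, "ry": 0.1, "rz": -0.1}, {"dx": -0.0224, "dy": 0, "dz": -0.0192, "rx": 0.2, "ry": 0.1, "rz": -0.3}, {"dx": -0.0166, "dy": 0, "dz": -0.0222, "rx": 0.2, "ry": 0.1, "rz": -0.3}, {"dx": -0.0109, "dy": 0, "dz": -0.0252, "rx": 0.2, "ry": 0.1, "rz": -0.3}, {"dx": -0.0032, "dy": -0, "dz": -0.0188, "rx": 0.2, "ry": 0.1, "rz": -0.3} ]
  end q [-0.96  0.71  1.94  1.5   0.55 -0.75] shade 0.15 [ 0.545 -0.32   0.1  ]
[ {"dx": 0.0033, "dy": 0, "dz": 0.0038, "rx": 0, "ry": 0, "rz": 0}, {"dx": 0.0067, "dy": 0, "dz": 0.0076, "rx": 0, "ry": 0, "rz": 0}, {"dx": 0.0094, "dy": 0, "dz": 0.0121, "rx": 0, "ry": 0, "rz": 0}, {"dx": 0.0121, "dy": 0, "dz": 0.0167, "rx": 0, "ry": 0, "rz": 0}, {"dx": 0.0143, "dy": 0, "dz": 0.0218, "rx": 0, "ry": 0, "rz": 0} ]
  end q [-0.92  0.74  1.89  1.5   0.54 -0.7 ] shade 0.14 [ 0.57  -0.32   0.093]
```

Request:
{"name": "step_arm", "arguments": {
  "targets": [
    {"dx": -0.011, "dy": 0, "dz": -0.01, "rx": 0, "ry": 0, "rz": 0},
    {"dx": -0.022, "dy": 0, "dz": -0.019, "rx": 0, "ry": 0, "rz": 0},
    {"dx": -0.017, "dy": 0, "dz": -0.022, "rx": 0, "ry": 0, "rz": 0},
    {"dx": -0.011, "dy": 0, "dz": -0.025, "rx": 0, "ry": 0, "rz": 0},
    {"dx": -0.006, "dy": 0, "dz": -0.021, "rx": 0, "ry": 0, "rz": 0}
  ]
}}

```text
time: 13.2
position: [0.5427, -0.3198, 0.1017]
tool_rot: [0.94, -0.002, 0.342, 0.002]
ft_force: [-0.4, 0.6, -0.6]
grip_width: 0.0004
```

```bash
python3 st.py
python3 - <<'E'
from h import *
c=viewer.camera("wrist");cv2.imwrite("pics/wrist7.png",c["img"])
E
```

```text
t 13.2 q [-0.9597  0.709   1.9422  1.5091  0.5522 -0.7525] p [ 0.5427 -0.3198  0.1017] f [-0.4161  0.5777 -0.6327] w 0.0004
[[ 0.7663 -0.0053  0.6425]
 [-0.0031 -1.     -0.0046]
 [ 0.6425  0.0015 -0.7663]]
```

View pics/wrist7.png

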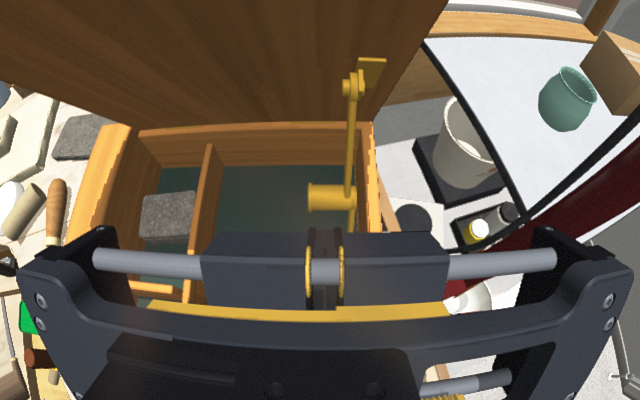

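Request:
{"name": "step_arm", "arguments": {
  "targets": [
    {"dx": 0.004, "dy": 0, "dz": 0.004, "rx": 0, "ry": 0, "rz": 0},
    {"dx": 0.008, "dy": 0, "dz": 0.009, "rx": 0, "ry": 0, "rz": 0},
    {"dx": 0.012, "dy": 0, "dz": 0.0145, "rx": 0, "ry": 0, "rz": 0},
    {"dx": 0.015, "dy": 0, "dz": 0.02, "rx": 0, "ry": 0, "rz": 0},
    {"dx": 0.015, "dy": 0, "dz": 0.02, "rx": 0, "ry": 0, "rz": 0}
  ]
}}

```text
time: 13.88
position: [0.5682, -0.3197, 0.0956]
tool_rot: [0.94, -0.002, 0.342, 0.001]
ft_force: [1.1, -0.4, -0.5]
grip_width: 0.0005
```

```bash
python3 st.py
python3 - <<'E'
from h import *
c=viewer.camera("wrist");cv2.imwrite("pics/wrist8.png",c["img"])
E
```

```text
t 13.875 q [-0.9171  0.7309  1.8948  1.5019  0.5346 -0.7012] p [ 0.5682 -0.3197  0.0956] f [ 1.0528 -0.4291 -0.4503] w 0.0005
[[ 0.7658 -0.0042  0.6431]
 [-0.0025 -1.     -0.0036]
 [ 0.6431  0.0012 -0.7658]]
```

View pics/wrist8.png

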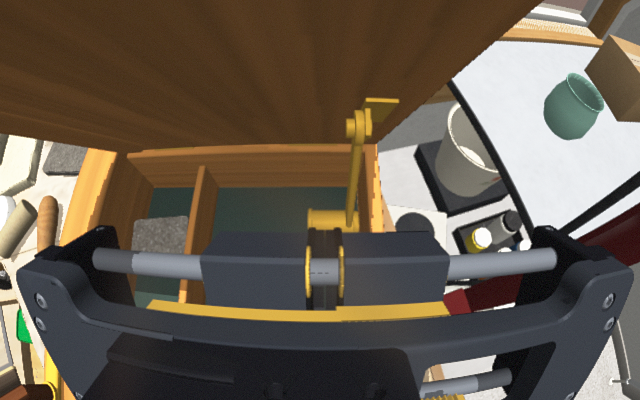

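Request:
{"name": "step_arm", "arguments": {
  "targets": [
    {"dx": 0.001, "dy": 0, "dz": 0.004, "rx": 0, "ry": 0, "rz": 0},
    {"dx": 0.003, "dy": 0, "dz": 0.008, "rx": 0, "ry": 0, "rz": 0},
    {"dx": 0.003, "dy": 0, "dz": 0.009, "rx": 0, "ry": 0, "rz": 0},
    {"dx": -0.01, "dy": 0, "dz": -0.01, "rx": 0, "ry": 0, "rz": 0},
    {"dx": -0.03, "dy": 0, "dz": -0.03, "rx": 0, "ry": 0, "rz": 0}
  ]
}}

```text
time: 14.55
position: [0.5267, -0.3199, 0.1003]
tool_rot: [0.939, -0.001, 0.344, 0.002]
ft_force: [-0.7, -1.2, 0.3]
grip_width: 0.0003
```

```bash
python3 st.py
python3 - <<'E'
from h import *
c=viewer.camera("wrist");cv2.imwrite("pics/wrist9.png",c["img"])
E
```

```text
t 14.55 q [-0.9903  0.7083  1.9737  1.5358  0.5678 -0.8175] p [ 0.5267 -0.3199  0.1003] f [-0.7079 -1.2351  0.3059] w 0.0003
[[ 0.764  -0.0028  0.6453]
 [-0.0004 -1.     -0.0039]
 [ 0.6453  0.0027 -0.764 ]]
```

View pics/wrist9.png

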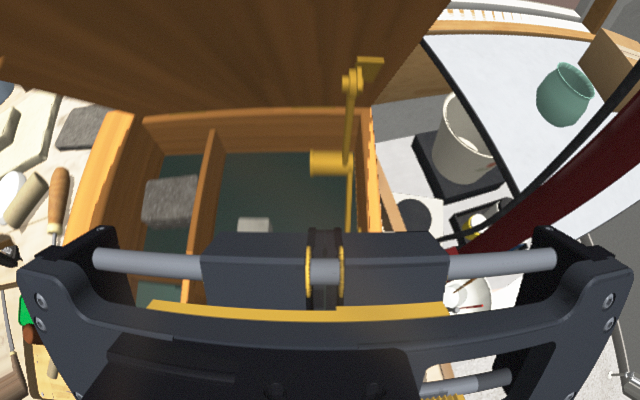

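Run:
```python
from h import *
c=viewer.camera("wrist")
for z in (.06,.07,.08,.09): print(z,rayf(c,327,161,z).round(4), (.5545+np.sqrt(.072**2-(z-.02)**2)).round(4))
c=viewer.camera("top");P=cloud(c);L=P[176:192,335:380].reshape(-1,3);L=L[(L[:,2]>.08)&(L[:,2]<.28)]
print(np.polyfit(L[:,2],L[:,0],1))
cv2.imwrite("pics/top9.png",cv2.resize(c["img"][130:290,280:440],None,fx=3.75,fy=3.75,interpolation=cv2.INTER_CUBIC))
from go import *
q=np.array([-.87,.4,1.9,1.2,.6,-.6])
for th in (65,50,35,20,10,0):
  for tl in (20,40,60):
    t=np.radians(th);x=.662-.235*np.cos(t)+.006*np.sin(t);z=.066+.235*np.sin(t)+.006*np.cos(t)
    a,e=ik([x,-.2545,z],Rt(tl,0,True),q);print(th,tl,round(x,3),round(z,3),a.round(2),round(e,3),round(shade(a),3))
```

```text
0.06 [ 0.6077 -0.3227  0.06  ] 0.6144
0.07 [ 0.6016 -0.3225  0.07  ] 0.6063
0.08 [ 0.5955 -0.3224  0.08  ] 0.5943
0.09 [ 0.5893 -0.3222  0.09  ] 0.5714
[-0.58618949  0.7142957 ]
65 20 0.568 0.282 [-0.71  0.38  1.63  0.29  0.88  0.71] 0.0 0.081
65 40 0.568 0.282 [-0.83  0.35  1.86  0.93  0.63  0.05] 0.0 0.112
65 60 0.568 0.282 [-0.95  0.44  2.06  1.72  0.79 -0.82] 0.0 0.139
50 20 0.516 0.25 [-0.78  0.36  1.78  0.35  0.78  0.58] 0.0 0.099
50 40 0.516 0.25 [-0.92  0.35  1.99  1.08  0.62 -0.21] 0.0 0.134
50 60 0.516 0.25 [-1.07  0.49  2.18  1.76  0.88 -1.03] 0.0 0.166
35 20 0.473 0.206 [-0.84  0.38  1.91  0.43  0.66  0.41] 0.0 0.115
35 40 0.473 0.206 [-1.01  0.42  2.12  1.29  0.61 -0.55] 0.0 0.153
35 60 0.473 0.206 [-1.18  0.61  2.29  1.81  0.97 -1.29] 0.0 0.203
20 20 0.443 0.152 [-0.9   0.46  2.01  0.58  0.51  0.19] 0.0 0.128
20 40 0.443 0.152 [-1.09  0.54  2.21  1.55  0.61 -0.95] 0.0 0.175
20 60 0.443 0.152 [-1.27  0.8   2.36  1.88  1.05 -1.59] 0.0 0.26
10 20 0.432 0.113 [-0.92  0.54  2.07  0.74  0.42 -0.01] 0.0 0.135
10 40 0.432 0.113 [-1.12  0.66  2.26  1.74  0.63 -1.22] 0.0 0.193
10 60 0.432 0.113 [-1.31  0.94  2.38  1.93  1.1  -1.76] 0.0 0.289
0 20 0.427 0.072 [-0.93  0.64  2.1   0.98  0.34 -0.28] 0.0 0.141
0 40 0.427 0.072 [-1.13  0.78  2.27  1.92  0.67 -1.45] 0.0 0.213
0 60 0.427 0.072 [-1.32  1.07  2.37  1.97  1.14 -1.9 ] 0.0 0.316
```

View pics/top9.png

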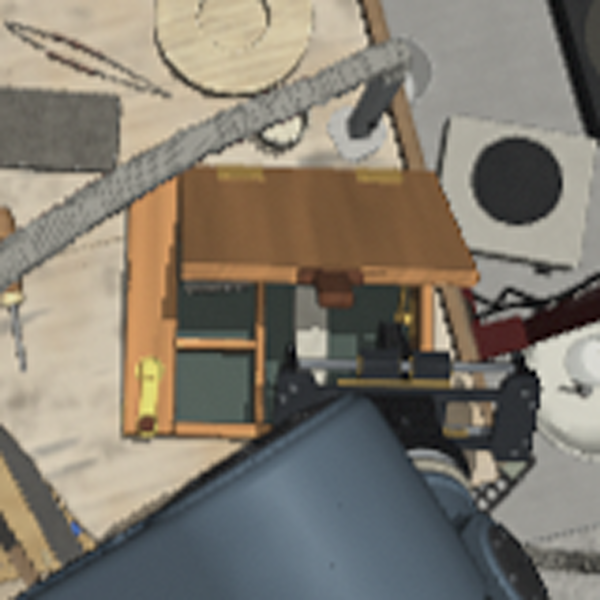

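```bash
cat > tab.py <<'E'
from h import *
c=viewer.camera("top");P=cloud(c)
L=P[172:215,335:395].reshape(-1,3);L=L[(L[:,2]>.11)&(L[:,2]<.30)&(L[:,0]>.5)]
# RANSAC-like: line refit x = a z + b
k=np.ones(len(L),bool)
for _ in range(15):
    s=np.polyfit(L[k,2],L[k,0],1);r=L[:,0]-np.polyval(s,L[:,2]);k=abs(r)<max(.003,1.5*np.std(r[k]))
th=np.pi/2-np.arctan(-s[0]);print("lid elev deg",np.degrees(th).round(2),"joint",(1.134-th).round(3),"n",k.sum(),"x at z.066 bottom plane",np.polyval(s,.066)-.012/np.sin(th))
t=th;print("tab pred x,z",.662-.235*np.cos(t)+.006*np.sin(t),.066+.235*np.sin(t)+.006*np.cos(t))
hsv=cv2.cvtColor(c["img"],cv2.COLOR_BGR2HSV)
for r in range(192,212): print(r,[int(x*1000) for x in P[r,360:380,2]])
E
python3 tab.py
```

```text
lid elev deg 59.58 joint 0.094 n 1447 x at z.066 bottom plane 0.6615804138772411
tab pred x,z 0.5481937828860929 0.27169186893560526
192 [203, 201, 202, 202, 200, 1338, 198, 199, 204, 206, 202, 198, 202, 201, 200, 202, 201, 198, 201, 200]
193 [213, 206, 210, 210, 211, 211, 203, 206, 210, 210, 211, 210, 209, 208, 208, 210, 208, 206, 209, 204]
194 [217, 212, 218, 214, 214, 216, 217, 216, 217, 215, 210, 211, 214, 218, 214, 212, 212, 215, 214, 215]
195 [221, 221, 224, 219, 221, 221, 221, 220, 222, 222, 220, 220, 222, 217, 220, 218, 220, 219, 213, 217]
196 [230, 229, 227, 227, 229, 226, 229, 228, 223, 226, 228, 229, 229, 224, 226, 225, 225, 225, 223, 223]
197 [233, 233, 237, 232, 231, 234, 233, 233, 231, 232, 233, 234, 234, 232, 233, 232, 232, 235, 229, 234]
198 [239, 240, 240, 240, 240, 241, 241, 237, 236, 240, 238, 238, 242, 238, 242, 235, 242, 237, 1338, 238]
199 [248, 245, 242, 242, 243, 245, 245, 245, 241, 241, 243, 242, 240, 244, 242, 242, 240, 243, 246, 243]
200 [250, 251, 249, 253, 252, 250, 252, 253, 248, 251, 251, 248, 246, 248, 248, 250, 249, 252, 248, 248]
201 [254, 257, 258, 
[... 359 characters left out ...]
, 268, 254, 253, 254, 255, 253, 248, 251]
205 [15, 11, 14, 14, 272, 278, 280, 281, 277, 277, 276, 275, 275, 254, 252, 257, 249, 11, 8, 11]
206 [29, 35, 29, 36, 278, 283, 282, 280, 284, 281, 284, 283, 284, 279, 7, 12, 11, 9, 8, 11]
207 [33, 32, 30, 31, 281, 287, 290, 287, 292, 290, 291, 288, 292, 288, 10, 10, 12, 15, 13, 12]
208 [26, 32, 34, 34, 284, 290, 290, 288, 290, 291, 292, 287, 290, 288, 9, 12, 11, 11, 12, 10]
209 [34, 33, 30, 29, 281, 289, 288, 291, 285, 291, 291, 292, 291, 289, 17, 14, 13, 10, 10, 12]
210 [33, 23, 32, 32, 33, 291, 290, 285, 289, 288, 291, 290, 288, 290, 15, 14, 11, 10, 11, 18]
211 [33, 35, 29, 33, 31, 285, 286, 286, 285, 287, 286, 285, 288, 282, 13, 11, 16, 6, 8, 12]
```

Run:
```python
from go import *
R=Rt(30,0,True)
go([([.46,-.31,.17],Rt(40,0,True),2),([.44,-.28,.25],Rt(32,0,True),2),([.46,-.255,.31],R,1),([.500,-.255,.345],R,1),([.506,-.255,.344],R,1),([.5463,-.255,.2751],R,3)])
```

```text
[ {"dx": -0.0029, "dy": -0.0049, "dz": -0.0482, "rx": 0.1, "ry": -0.1, "rz": -0.1}, {"dx": -0.0057, "dy": -0.0098, "dz": -0.0965, "rx": 0.3, "ry": -0.1, "rz": -0.2}, {"dx": 0.0124, "dy": -0.0247, "dz": -0.1336, "rx": 0.2, "ry": -4.1, "rz": -0.2}, {"dx": 0.0305, "dy": -0.0396, "dz": -0.1707, "rx": 0.2, "ry": -8.1, "rz": -0.2}, {"dx": 0.0843, "dy": -0.0646, "dz": -0.2038, "rx": 0.2, "ry": -10.1, "rz": -0.2} ]
  warn [ 0.45  -0.295  0.21 ] 0.0 [0.24 0.98 0.21 2.16 0.06 2.58]
  warn [ 0.44 -0.28  0.25] 0.0 [0.27 0.89 0.34 2.03 0.49 2.4 ]
  warn [ 0.46  -0.255  0.31 ] 0.0 [0.77 0.84 0.78 1.53 0.88 2.48]
  end q [-0.95  0.19  1.91  0.59  0.82  0.26] shade 0.123 [ 0.46  -0.255  0.31 ]
[ {"dx": 0.0521, "dy": 0, "dz": -0.0103, "rx": 0, "ry": 0, "rz": 0}, {"dx": 0.0568, "dy": 0, "dz": -0.0064, "rx": 0, "ry": 0, "rz": 0}, {"dx": 0.057, "dy": 0, "dz": 0.0202, "rx": 0, "ry": 0, "rz": 0}, {"dx": 0.0571, "dy": 0, "dz": 0.0468, "rx": 0, "ry": 0, "rz": 0}, {"dx": 0.0573, "dy": 0, "dz": 0.0734, "rx": 0, "ry": 0, "rz": 0} ]
  end q [-0.8   0.34  1.8   0.58  0.71  0.38] shade 0.105 [ 0.546 -0.255  0.275]
```

Request:
{"name": "step_arm", "arguments": {
  "targets": [
    {"dx": -0.003, "dy": -0.005, "dz": -0.048, "rx": 0, "ry": 0, "rz": 0},
    {"dx": -0.006, "dy": -0.01, "dz": -0.096, "rx": 0, "ry": 0, "rz": 0},
    {"dx": 0.012, "dy": -0.025, "dz": -0.134, "rx": 0, "ry": -4, "rz": 0},
    {"dx": 0.03, "dy": -0.04, "dz": -0.171, "rx": 0, "ry": -8, "rz": 0},
    {"dx": 0.084, "dy": -0.065, "dz": -0.204, "rx": 0, "ry": -10, "rz": 0}
  ],
  "gripper": 0.57
}}

```text
time: 15.38
position: [0.4552, -0.2643, 0.2855]
tool_rot: [0.964, -0.001, 0.266, -0.001]
ft_force: [1.4, 0.7, 0.1]
grip_width: 0.0423
```

```bash
python3 st.py;python3 tab.py | head -2
python3 - <<'E'
from h import *
c=viewer.camera("wrist");cv2.imwrite("pics/wrist10.png",c["img"])
c=viewer.camera("top");cv2.imwrite("pics/top10.png",cv2.resize(c["img"][130:290,280:440],None,fx=3.75,fy=3.75,interpolation=cv2.INTER_CUBIC))
from go import *
R=Rt(30,0,True)
go([([.500,-.255,.345],R,1),([.506,-.255,.344],R,1),([.5463,-.255,.2751],R,3)])
E
```

```text
t 15.375 q [-0.9864  0.2273  1.9447  0.6635  0.7706  0.147 ] p [ 0.4552 -0.2643  0.2855] f [1.4343 0.7125 0.125 ] w 0.0423
[[ 0.8584 -0.001   0.513 ]
 [-0.0024 -1.      0.002 ]
 [ 0.513  -0.003  -0.8584]]
lid elev deg 59.56 joint 0.095 n 1445 x at z.066 bottom plane 0.6616477764403474
tab pred x,z 0.5480987745299123 0.2716392735748992
[ {"dx": 0.0661, "dy": -0.0091, "dz": -0.027, "rx": 0.1, "ry": -1.3, "rz": 0.4}, {"dx": 0.0707, "dy": -0.0091, "dz": -0.0231, "rx": 0.1, "ry": -1.3, "rz": 0.4}, {"dx": 0.0703, "dy": -0.0091, "dz": 0.0035, "rx": 0.1, "ry": -1.3, "rz": 0.4}, {"dx": 0.0699, "dy": -0.0092, "dz": 0.0301, "rx": 0.1, "ry": -1.3, "rz": 0.4}, {"dx": 0.0694, "dy": -0.0092, "dz": 0.0568, "rx": 0.1, "ry": -1.3, "rz": 0.4} ]
  warn [ 0.5   -0.255  0.345] 0.0 [0.86 0.31 1.24 1.2  0.92 2.24]
  end q [-0.8   0.34  1.8   0.58  0.71  0.38] shade 0.105 [ 0.546 -0.255  0.275]
```

View pics/wrist10.png

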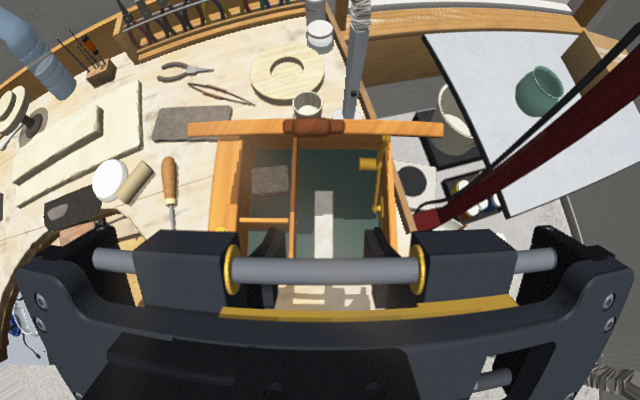

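View pics/top10.png

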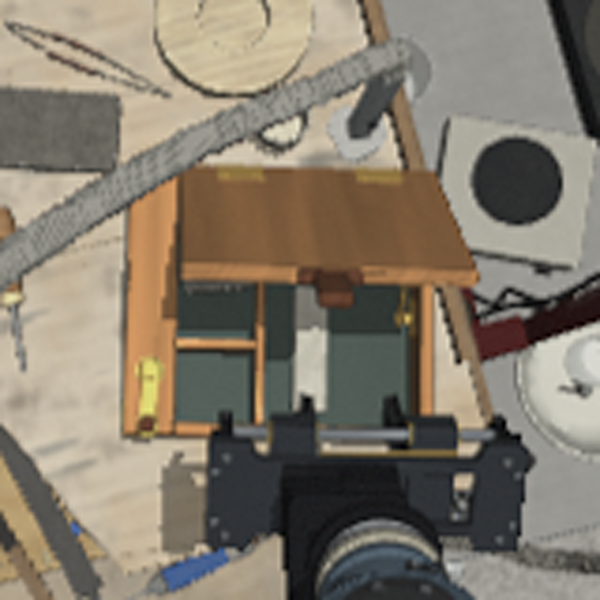

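Request:
{"name": "step_arm", "arguments": {
  "targets": [
    {"dx": 0.039, "dy": -0.006, "dz": -0.046, "rx": 0, "ry": -0.6, "rz": 0},
    {"dx": 0.05, "dy": -0.009, "dz": -0.04, "rx": 0, "ry": -1, "rz": 0.4},
    {"dx": 0.062, "dy": -0.009, "dz": -0.03, "rx": 0, "ry": -1, "rz": 0.4},
    {"dx": 0.0705, "dy": -0.009, "dz": -0.023, "rx": 0, "ry": -1, "rz": 0.4},
    {"dx": 0.0705, "dy": -0.009, "dz": -0.015, "rx": 0, "ry": -1, "rz": 0.4}
  ]
}}

```text
time: 16.15
position: [0.5105, -0.255, 0.3353]
tool_rot: [0.965, -0.0, 0.26, -0.0]
ft_force: [-0.3, 0.5, -0.6]
grip_width: 0.0497
```

```bash
python3 st.py
python3 - <<'E'
from h import *
c=viewer.camera("wrist");cv2.imwrite("pics/wrist11.png",c["img"])
for z in (.27,.28,.285): print(rayf(c,300,200,z))
from go import *
R=Rt(30,0,True)
go([([.5463,-.255,.2751],R,4)])
E
```

```text
t 16.15 q [-0.8595  0.2113  1.7868  0.53    0.8546  0.4175] p [ 0.5105 -0.255   0.3353] f [-0.2665  0.5179 -0.5626] w 0.0497
[[ 0.8644 -0.0005  0.5028]
 [-0.001  -1.      0.0007]
 [ 0.5028 -0.0011 -0.8644]]
[ 0.5599974  -0.23752211  0.27      ]
[ 0.5574207  -0.23833784  0.28      ]
[ 0.55613235 -0.2387457   0.285     ]
[ {"dx": 0.0004, "dy": 0.0001, "dz": 0.0173, "rx": -0, "ry": -0, "rz": -0}, {"dx": 0.0009, "dy": 0.0003, "dz": 0.0347, "rx": -0.1, "ry": -0, "rz": -0.1}, {"dx": 0.0013, "dy": 0.0004, "dz": 0.052, "rx": -0.1, "ry": -0.1, "rz": -0.1}, {"dx": 0.0018, "dy": 0.0006, "dz": 0.0694, "rx": -0.1, "ry": -0.1, "rz": -0.1}, {"dx": 0.0018, "dy": 0.0006, "dz": 0.0694, "rx": -0.1, "ry": -0.1, "rz": -0.1} ]
  end q [-0.8   0.34  1.8   0.58  0.71  0.38] shade 0.105 [ 0.546 -0.255  0.275]
```

View pics/wrist11.png

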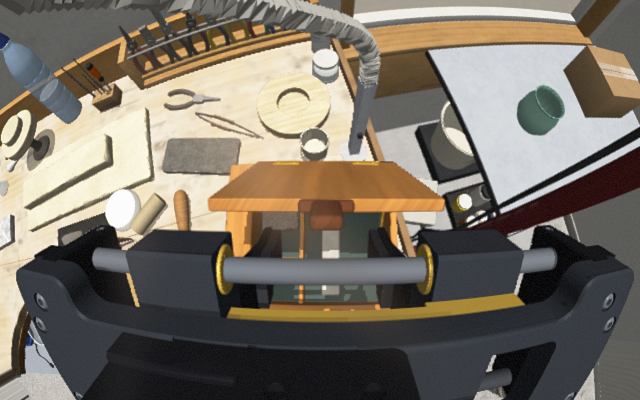

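Request:
{"name": "step_arm", "arguments": {
  "targets": [
    {"dx": 0, "dy": 0, "dz": 0.018, "rx": 0, "ry": 0, "rz": 0},
    {"dx": 0.001, "dy": 0, "dz": 0.036, "rx": 0, "ry": 0, "rz": 0},
    {"dx": 0.001, "dy": 0, "dz": 0.054, "rx": 0, "ry": 0, "rz": 0},
    {"dx": 0.0015, "dy": 0, "dz": 0.068, "rx": 0, "ry": 0, "rz": 0},
    {"dx": 0.0015, "dy": 0, "dz": 0.068, "rx": 0, "ry": 0, "rz": 0}
  ]
}}

```text
time: 16.82
position: [0.5455, -0.254, 0.2748]
tool_rot: [0.966, -0.001, 0.259, -0.002]
ft_force: [-0.4, -0.2, -0.2]
grip_width: 0.0498
```

Request:
{"name": "step_arm", "arguments": {
  "targets": [
    {"dx": 0, "dy": 0, "dz": 0, "rx": 0, "ry": 0, "rz": 0},
    {"dx": 0, "dy": 0, "dz": 0, "rx": 0, "ry": 0, "rz": 0},
    {"dx": 0, "dy": 0, "dz": 0, "rx": 0, "ry": 0, "rz": 0},
    {"dx": 0, "dy": 0, "dz": 0, "rx": 0, "ry": 0, "rz": 0},
    {"dx": 0, "dy": 0, "dz": 0, "rx": 0, "ry": 0, "rz": 0}
  ],
  "gripper": 0.1,
  "force": 20
}}

```text
time: 17.45
position: [0.5456, -0.256, 0.2754]
tool_rot: [0.966, -0.001, 0.259, 0.0]
ft_force: [-2.1, -5.1, -0.9]
grip_width: 0.0236
```

```bash
python3 st.py
python3 - <<'E'
from h import *
from go import *
o=telemetry.get_obs();p=o["position"]
H=np.array([.662,.066]);v=np.array([H[0]-p[0],p[2]-H[1]]);rho=np.hypot(*v);a0=np.degrees(np.arctan2(v[1],v[0]));print(rho,a0)
c=viewer.camera("wrist");cv2.imwrite("pics/wrist12.png",c["img"])
# end angle: tab centre offset 6 mm above => atan(6/rho)
aend=np.degrees(np.arctan2(.006,.235))
R=Rt(30,0,True);W=[]
n=30
for a in np.linspace(a0,aend-.7,n+1)[1:]:
    t=np.radians(a);W.append(([H[0]-rho*np.cos(t),p[1],H[1]+rho*np.sin(t)],R,1))
go(W)
E
```

```text
t 17.45 q [-0.8017  0.3357  1.8001  0.5838  0.7105  0.3788] p [ 0.5456 -0.256   0.2754] f [-2.0525 -5.1166 -0.904 ] w 0.0236
[[ 0.8655 -0.0019  0.501 ]
 [-0.0018 -1.     -0.0007]
 [ 0.501  -0.0003 -0.8655]]
0.23955865195934817 60.92631003782193
[ {"dx": -0.0084, "dy": 0, "dz": -0, "rx": 0, "ry": -0.1, "rz": -0.1}, {"dx": -0.0168, "dy": 0, "dz": 0.0003, "rx": 0, "ry": -0.1, "rz": -0.1}, {"dx": -0.0251, "dy": 0, "dz": 0.0009, "rx": 0, "ry": -0.1, "rz": -0.1}, {"dx": -0.0335, "dy": 0, "dz": 0.0018, "rx": 0, "ry": -0.1, "rz": -0.1}, {"dx": -0.0418, "dy": 0.0001, "dz": 0.0029, "rx": 0, "ry": -0.1, "rz": -0.1} ]
  end q [-0.86  0.34  1.89  0.66  0.66  0.23] shade 0.119 [ 0.511 -0.256  0.252]
[ {"dx": -0.0083, "dy": 0, "dz": 0.0015, "rx": 0, "ry": 0, "rz": 0}, {"dx": -0.0165, "dy": 0, "dz": 0.0032, "rx": 0, "ry": 0, "rz": 0}, {"dx": -0.0246, "dy": 0, "dz": 0.0053, "rx": 0, "ry": 0, "rz": 0}, {"dx": -0.0326, "dy": 0, "dz": 0.0076, "rx": 0, "ry": 0, "rz": 0}, {"dx": -0.0406, "dy": 0, "dz": 0.0102, "rx": 0, "ry": 0, "rz": 0} ]
  end q [-0.91  0.36  1.98  0.77  0.61  0.06] shade 0.131 [ 0.481 -
[... 984 characters left out ...]
, {"dx": -0.0186, "dy": 0, "dz": 0.0169, "rx": 0, "ry": 0, "rz": 0}, {"dx": -0.0244, "dy": 0, "dz": 0.0229, "rx": 0, "ry": 0, "rz": 0}, {"dx": -0.03, "dy": 0, "dz": 0.0292, "rx": 0, "ry": 0, "rz": 0} ]
  end q [-1.03  0.58  2.17  1.37  0.45 -0.74] shade 0.164 [ 0.427 -0.256  0.111]
[ {"dx": -0.0054, "dy": 0, "dz": 0.0064, "rx": 0, "ry": 0, "rz": 0}, {"dx": -0.0105, "dy": 0, "dz": 0.0131, "rx": 0, "ry": 0, "rz": 0}, {"dx": -0.0154, "dy": 0, "dz": 0.0199, "rx": 0, "ry": 0, "rz": 0}, {"dx": -0.0201, "dy": 0, "dz": 0.0268, "rx": 0, "ry": 0, "rz": 0}, {"dx": -0.0245, "dy": 0, "dz": 0.034, "rx": 0, "ry": 0, "rz": 0} ]
  end q [-1.04  0.7   2.2   1.65  0.45 -1.06] shade 0.175 [ 0.422 -0.256  0.069]
```

View pics/wrist12.png

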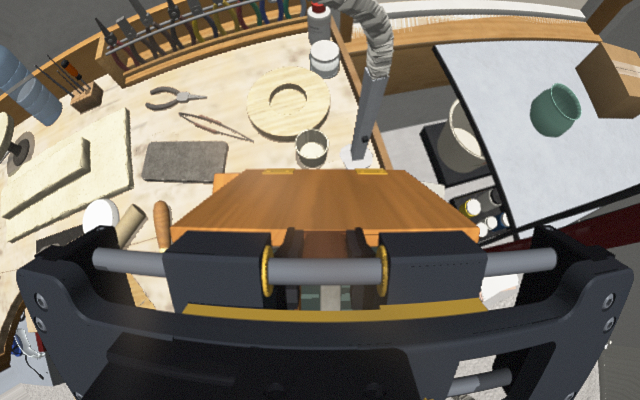

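Request:
{"name": "step_arm", "arguments": {
  "targets": [
    {"dx": -0.008, "dy": 0, "dz": 0, "rx": 0, "ry": 0, "rz": 0},
    {"dx": -0.017, "dy": 0, "dz": 0, "rx": 0, "ry": 0, "rz": 0},
    {"dx": -0.025, "dy": 0, "dz": 0.001, "rx": 0, "ry": 0, "rz": 0},
    {"dx": -0.0335, "dy": 0, "dz": 0.002, "rx": 0, "ry": 0, "rz": 0},
    {"dx": -0.042, "dy": 0, "dz": 0.003, "rx": 0, "ry": 0, "rz": 0}
  ]
}}

```text
time: 18.12
position: [0.5102, -0.2559, 0.2517]
tool_rot: [0.966, -0.001, 0.26, 0.0]
ft_force: [1.3, -1.6, 0.8]
grip_width: 0.0237
```

```bash
python3 st.py; python3 tab.py|head -2
cat > arc.py <<'E'
from go import *
import sys
from rig import telemetry
o=telemetry.get_obs();p=o["position"];rho=.2396;H=[.662,.066]
a0=np.degrees(np.arctan2(p[2]-H[1],H[0]-p[0]));print("rho",np.hypot(H[0]-p[0],p[2]-H[1]),a0)
R=Rt(30,0,True);d=float(sys.argv[1]);W=[]
for a in a0-d*np.arange(1,int(sys.argv[2])+1):
    a=max(a,.7);t=np.radians(a);W.append(([H[0]-rho*np.cos(t),-.2555,H[1]+rho*np.sin(t)],R,1))
go(W)
E
python3 arc.py 2.1 10
```

```text
t 18.125 q [-0.8599  0.3347  1.895   0.6652  0.6617  0.2308] p [ 0.5102 -0.2559  0.2517] f [ 1.2652 -1.6171  0.7696] w 0.0237
[[ 0.8653 -0.002   0.5013]
 [-0.0018 -1.     -0.0009]
 [ 0.5013 -0.0001 -0.8653]]
lid elev deg 49.31 joint 0.273 n 1807 x at z.066 bottom plane 0.6615197331931868
tab pred x,z 0.5133330471289203 0.24809650497477465
rho 0.23975576276067775 50.4376414937047
[ {"dx": -0.0086, "dy": -0.0004, "dz": 0.0018, "rx": 0.1, "ry": 0, "rz": -0.1}, {"dx": -0.0172, "dy": -0.0004, "dz": 0.0037, "rx": 0.1, "ry": 0, "rz": -0.1}, {"dx": -0.0257, "dy": -0.0004, "dz": 0.006, "rx": 0.1, "ry": 0, "rz": -0.1}, {"dx": -0.0341, "dy": -0.0004, "dz": 0.0085, "rx": 0.1, "ry": 0, "rz": -0.1}, {"dx": -0.0424, "dy": -0.0004, "dz": 0.0114, "rx": 0.1, "ry": 0, "rz": -0.1} ]
  end q [-0.92  0.36  1.99  0.78  0.6   0.04] shade 0.132 [ 0.478 -0.256  0.22 ]
[ {"dx": -0.0082, "dy": 0, "dz": 0.0032, "rx": 0, "ry": 0, "rz": 0}, {"dx": -0.0163, "dy": 0, "dz": 0.0066, "rx": 0, "ry": 0, "rz": 0}, {"dx": -0.0242, "dy": 0, "dz": 0.0104, "rx": 0, "ry": 0, "rz": 0}, {"dx": -0.032, "dy": 0, "dz": 0.0144, "rx": 0, "ry": 0, "rz": 0}, {"dx": -0.0396, "dy": 0, "dz": 0.0187, "rx": 0, "ry": 0, "rz": 0} ]
  end q [-0.97  0.42  2.07  0.94  0.54 -0.19] shade 0.144 [ 0.453 -0.256  0.184]
```

Lid follows (joint 0.273) with about 2 N. Continue.

Request:
{"name": "step_arm", "arguments": {
  "targets": [
    {"dx": -0.0085, "dy": 0, "dz": 0.002, "rx": 0, "ry": 0, "rz": 0},
    {"dx": -0.017, "dy": 0, "dz": 0.004, "rx": 0, "ry": 0, "rz": 0},
    {"dx": -0.0255, "dy": 0, "dz": 0.006, "rx": 0, "ry": 0, "rz": 0},
    {"dx": -0.034, "dy": 0, "dz": 0.0085, "rx": 0, "ry": 0, "rz": 0},
    {"dx": -0.0425, "dy": 0, "dz": 0.0115, "rx": 0, "ry": 0, "rz": 0}
  ]
}}

```text
time: 18.8
position: [0.4778, -0.2558, 0.2191]
tool_rot: [0.966, -0.001, 0.259, 0.0]
ft_force: [0.9, -1.2, 1.7]
grip_width: 0.0239
```

Request:
{"name": "step_arm", "arguments": {
  "targets": [
    {"dx": -0.008, "dy": 0, "dz": 0.003, "rx": 0, "ry": 0, "rz": 0},
    {"dx": -0.0165, "dy": 0, "dz": 0.0065, "rx": 0, "ry": 0, "rz": 0},
    {"dx": -0.024, "dy": 0, "dz": 0.0105, "rx": 0, "ry": 0, "rz": 0},
    {"dx": -0.032, "dy": 0, "dz": 0.0145, "rx": 0, "ry": 0, "rz": 0},
    {"dx": -0.0395, "dy": 0, "dz": 0.0185, "rx": 0, "ry": 0, "rz": 0}
  ]
}}

```text
time: 19.42
position: [0.4529, -0.2557, 0.1827]
tool_rot: [0.966, -0.002, 0.259, -0.0]
ft_force: [5.4, -1.4, -2.2]
grip_width: 0.024
```

```bash
python3 st.py; python3 tab.py|head -2; python3 arc.py 2.1 10
```

```text
t 19.425 q [-0.9702  0.4186  2.0712  0.9407  0.5357 -0.195 ] p [ 0.4529 -0.2557  0.1827] f [ 5.3696 -1.365  -2.1561] w 0.024
[[ 0.8661 -0.0028  0.4999]
 [-0.0032 -1.     -0.    ]
 [ 0.4999 -0.0016 -0.8661]]
lid elev deg 28.67 joint 0.634 n 595 x at z.066 bottom plane 0.6565391873408186
tab pred x,z 0.45868690812192153 0.18400333330451316
rho 0.2394807483444494 28.94743735688472
[ {"dx": -0.0075, "dy": -0.0002, "dz": 0.0046, "rx": -0, "ry": 0.1, "rz": -0.2}, {"dx": -0.0148, "dy": -0.0001, "dz": 0.0095, "rx": -0, "ry": 0.1, "rz": -0.2}, {"dx": -0.0218, "dy": -0.0001, "dz": 0.0147, "rx": -0, "ry": 0.1, "rz": -0.2}, {"dx": -0.0287, "dy": -0.0001, "dz": 0.0202, "rx": -0, "ry": 0.1, "rz": -0.2}, {"dx": -0.0354, "dy": -0, "dz": 0.0259, "rx": -0, "ry": 0.1, "rz": -0.2} ]
  end q [-1.01  0.51  2.14  1.17  0.48 -0.5 ] shade 0.155 [ 0.435 -0.256  0.142]
[ {"dx": -0.0065, "dy": 0, "dz": 0.0059, "rx": 0, "ry": 0, "rz": 0}, {"dx": -0.0127, "dy": 0, "dz": 0.0121, "rx": 0, "ry": 0, "rz": 0}, {"dx": -0.0187, "dy": 0, "dz": 0.0185, "rx": 0, "ry": 0, "rz": 0}, {"dx": -0.0245, "dy": 0, "dz": 0.0251, "rx": 0, "ry": 0, "rz": 0}, {"dx": -0.03, "dy": 0, "dz": 0.032, "rx": 0, "ry": 0, "rz": 0} ]
  end q [-1.03  0.61  2.18  1.45  0.45 -0.84] shade 0.167 [ 0.425 -0.256  0.099]
```

Request:
{"name": "step_arm", "arguments": {
  "targets": [
    {"dx": -0.0075, "dy": 0, "dz": 0.0045, "rx": 0, "ry": 0, "rz": 0},
    {"dx": -0.015, "dy": 0, "dz": 0.0095, "rx": 0, "ry": 0, "rz": 0},
    {"dx": -0.022, "dy": 0, "dz": 0.0145, "rx": 0, "ry": 0, "rz": 0},
    {"dx": -0.0285, "dy": 0, "dz": 0.02, "rx": 0, "ry": 0, "rz": 0},
    {"dx": -0.0355, "dy": 0, "dz": 0.026, "rx": 0, "ry": 0, "rz": 0}
  ]
}}

```text
time: 20.1
position: [0.4348, -0.2556, 0.1412]
tool_rot: [0.966, -0.002, 0.258, -0.001]
ft_force: [2.4, -1.6, -0.8]
grip_width: 0.0239
```

Request:
{"name": "step_arm", "arguments": {
  "targets": [
    {"dx": -0.0065, "dy": 0, "dz": 0.006, "rx": 0, "ry": 0, "rz": 0},
    {"dx": -0.0125, "dy": 0, "dz": 0.012, "rx": 0, "ry": 0, "rz": 0},
    {"dx": -0.0185, "dy": 0, "dz": 0.0185, "rx": 0, "ry": 0, "rz": 0},
    {"dx": -0.0245, "dy": 0, "dz": 0.025, "rx": 0, "ry": 0, "rz": 0},
    {"dx": -0.03, "dy": 0, "dz": 0.032, "rx": 0, "ry": 0, "rz": 0}
  ]
}}

```text
time: 20.72
position: [0.4251, -0.2556, 0.0982]
tool_rot: [0.966, -0.002, 0.259, -0.001]
ft_force: [1.2, -1.2, 0.6]
grip_width: 0.0237
```

```bash
python3 st.py; python3 tab.py|head -2; python3 arc.py 1.3 5;  python3 - <<'E'
from h import *
c=viewer.camera("wrist");cv2.imwrite("pics/wrist13.png",c["img"])
c=viewer.camera("scene");cv2.imwrite("pics/scene13.png",cv2.resize(c["img"][190:350,260:420],None,fx=3.75,fy=3.75,interpolation=cv2.INTER_CUBIC))
E
```

```text
t 20.725 q [-1.0332  0.6178  2.1827  1.4568  0.4479 -0.8377] p [ 0.4251 -0.2556  0.0982] f [ 1.2366 -1.1632  0.6406] w 0.0237
[[ 0.8659 -0.0032  0.5002]
 [-0.0044 -1.      0.0012]
 [ 0.5002 -0.0032 -0.8659]]
rho 0.23909236324938885 7.535383255772553
[ {"dx": -0.0037, "dy": -0, "dz": 0.004, "rx": -0.1, "ry": 0, "rz": -0.3}, {"dx": -0.0068, "dy": -0, "dz": 0.0085, "rx": -0.1, "ry": 0, "rz": -0.3}, {"dx": -0.0099, "dy": 0, "dz": 0.013, "rx": -0.1, "ry": 0, "rz": -0.3}, {"dx": -0.0128, "dy": 0, "dz": 0.0175, "rx": -0.1, "ry": 0, "rz": -0.3}, {"dx": -0.0157, "dy": 0.0001, "dz": 0.0221, "rx": -0.1, "ry": 0, "rz": -0.3} ]
  end q [-1.04  0.69  2.2   1.65  0.45 -1.06] shade 0.174 [ 0.422 -0.256  0.07 ]Traceback (most recent call last):
  File "tab.py", line 7, in <module>
    s=np.polyfit(L[k,2],L[k,0],1);r=L[:,0]-np.polyval(s,L[:,2]);k=abs(r)<max(.003,1.5*np.std(r[k]))
    raise TypeError("expected non-empty vector for x")
TypeError: expected non-empty vector for x
```

View pics/wrist13.png

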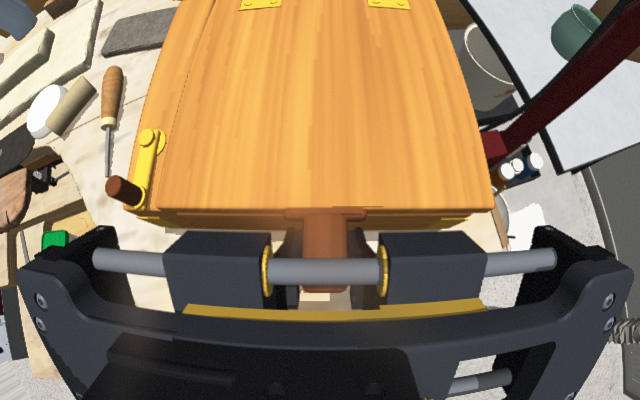

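View pics/scene13.png

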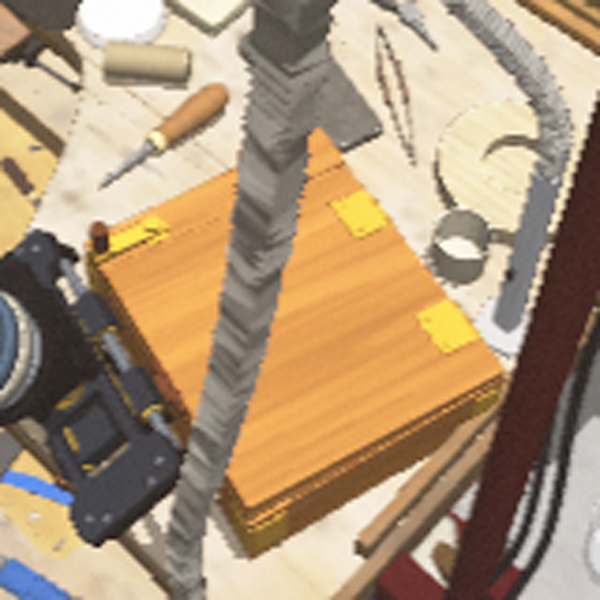

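Request:
{"name": "step_arm", "arguments": {
  "targets": [
    {"dx": -0.0035, "dy": 0, "dz": 0.004, "rx": 0, "ry": 0, "rz": 0},
    {"dx": -0.007, "dy": 0, "dz": 0.0085, "rx": 0, "ry": 0, "rz": 0},
    {"dx": -0.01, "dy": 0, "dz": 0.013, "rx": 0, "ry": 0, "rz": 0},
    {"dx": -0.013, "dy": 0, "dz": 0.0175, "rx": 0, "ry": 0, "rz": 0},
    {"dx": -0.016, "dy": 0, "dz": 0.0225, "rx": 0, "ry": 0, "rz": 0}
  ]
}}

```text
time: 21.5
position: [0.4233, -0.2555, 0.0725]
tool_rot: [0.965, -0.002, 0.261, -0.001]
ft_force: [-7.2, -1.6, 26.8]
grip_width: 0.0237
```

Request:
{"name": "step_arm", "arguments": {
  "targets": [
    {"dx": -0.001, "dy": 0, "dz": 0.002, "rx": 0, "ry": 0, "rz": 0},
    {"dx": -0.001, "dy": 0, "dz": 0.003, "rx": 0, "ry": 0, "rz": 0},
    {"dx": -0.001, "dy": 0, "dz": 0.003, "rx": 0, "ry": 0, "rz": 0},
    {"dx": -0.001, "dy": 0, "dz": 0.003, "rx": 0, "ry": 0, "rz": 0},
    {"dx": -0.001, "dy": 0, "dz": 0.003, "rx": 0, "ry": 0, "rz": 0}
  ]
}}

```text
time: 22.12
position: [0.4234, -0.2555, 0.0716]
tool_rot: [0.965, -0.003, 0.262, -0.0]
ft_force: [-9.6, -0.9, 22.6]
grip_width: 0.0235
```

```bash
python3 st.py
cat > lid.py <<'E'
from h import *
c=viewer.camera("top");P=cloud(c);L=P[182:240,332:385].reshape(-1,3);L=L[(L[:,2]>.06)&(L[:,2]<.12)&(L[:,0]<.65)]
s=np.polyfit(L[:,0],L[:,2],1);print("lid slope rad",-s[0],"z at back/front",np.polyval(s,.655),np.polyval(s,.46),len(L))
E
python3 lid.py
```

```text
t 22.125 q [-1.0398  0.6933  2.2009  1.6579  0.4524 -1.0642] p [ 0.4234 -0.2555  0.0716] f [-9.5996 -0.9411 22.5987] w 0.0235
[[ 0.8627 -0.0051  0.5058]
 [-0.0052 -1.     -0.0012]
 [ 0.5058 -0.0016 -0.8627]]
lid slope rad -0.0030740665727946037 z at back/front 0.07913523528606638 0.07853579230437142 3065
```

Request:
{"name": "step_arm", "arguments": {
  "targets": [
    {"dx": 0, "dy": 0, "dz": 0, "rx": 0, "ry": 0, "rz": 0},
    {"dx": 0, "dy": 0, "dz": 0, "rx": 0, "ry": 0, "rz": 0},
    {"dx": 0, "dy": 0, "dz": 0, "rx": 0, "ry": 0, "rz": 0},
    {"dx": 0, "dy": 0, "dz": -0.015, "rx": 0, "ry": 0, "rz": 0},
    {"dx": 0, "dy": 0, "dz": -0.045, "rx": 0, "ry": 0, "rz": 0}
  ],
  "gripper": 0.55
}}

```text
time: 22.8
position: [0.4005, -0.2548, 0.1098]
tool_rot: [0.965, -0.002, 0.261, -0.001]
ft_force: [0.5, 0.3, 0.7]
grip_width: 0.0471
```

```bash
python3 st.py; python3 lid.py
python3 - <<'E'
from h import *
for n in ("wrist","top"):
    c=viewer.camera(n);cv2.imwrite(f"pics/{n}14.png",c["img"])
P=cloud(c)
m=(P[...,2]>.106)&(P[...,2]<.122);m[:225]=0;m[255:]=0;m[:,305:]&=True;m[:,:305]=0;m[:,335:]=0
print("post",P[m].mean(0),m.sum())
hsv=cv2.cvtColor(c["img"],cv2.COLOR_BGR2HSV)
y=(hsv[...,0]>22)&(hsv[...,0]<34)&(hsv[...,1]>120)&(hsv[...,2]>120);y[:210]=0;y[255:]=0;y[:,:300]=0;y[:,335:]=0
u=np.argwhere(y);print(len(u),u.min(0),u.max(0));v,uu=u[:,0],u[:,1]
pts=np.array([ray(c,b,a,.084) for a,b in u]);print(pts.min(0),pts.max(0),pts.mean(0))
E
```

```text
t 22.8 q [-1.0961  0.5844  2.2256  1.4285  0.4712 -0.8698] p [ 0.4005 -0.2548  0.1098] f [0.4951 0.2528 0.7243] w 0.0471
[[ 0.8634 -0.0039  0.5045]
 [-0.0055 -1.      0.0015]
 [ 0.5045 -0.0041 -0.8634]]
lid slope rad -0.001359562910556264 z at back/front 0.07891537578309182 0.07865026101553335 3060
post [ 0.46252144 -0.13148264  0.11469945] 19
72 [225 316] [245 323]
[ 0.45481993 -0.14277749  0.084     ] [ 0.51328998 -0.12226741  0.084     ] [ 0.48941106 -0.13284593  0.084     ]
```

View pics/wrist14.png

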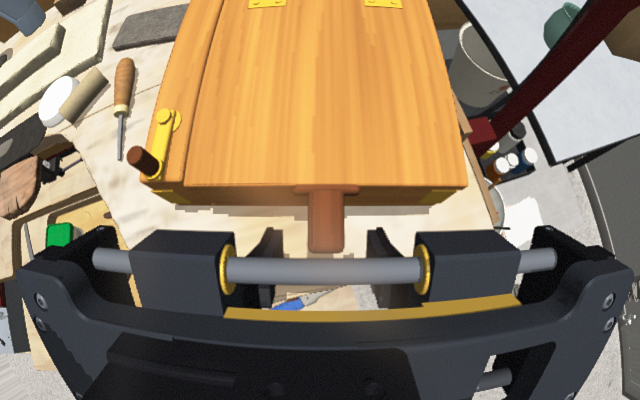

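Run:
```python
from go import *
R=Rt(10,0,True)
go([([.40,-.25,.16],Rt(25,0,True),1),([.43,-.16,.17],Rt(15,0,True),3),([.4625,-.1315,.165],R,2),([.4625,-.1315,.150],R,1),([.4625,-.1315,.110],R,3)])
q=np.array([-.7,.5,2,.3,.6,1])
for a in np.linspace(0,1.6,6):
    x,y=.504-.042*np.cos(a),-.132-.042*np.sin(a)
    q,e=ik([x,y,.11],R,q);print(q.round(2),e.round(4),shade(q).round(3))
```

```text
[ {"dx": 0.0243, "dy": -0.0056, "dz": -0.0426, "rx": 0.1, "ry": -5.4, "rz": -0.3}, {"dx": 0.0345, "dy": -0.0357, "dz": -0.0405, "rx": 0.1, "ry": -8.7, "rz": -0.3}, {"dx": 0.0447, "dy": -0.0657, "dz": -0.0384, "rx": 0.1, "ry": -12.1, "rz": -0.3}, {"dx": 0.0548, "dy": -0.0958, "dz": -0.0363, "rx": 0.1, "ry": -15.4, "rz": -0.3}, {"dx": 0.0675, "dy": -0.1101, "dz": -0.0259, "rx": 0.1, "ry": -17.9, "rz": -0.3} ]
  warn [ 0.4  -0.25  0.16] 0.0 [0.52 1.28 0.65 4.56 0.21 5.27]
  end q [-0.64  0.39  2.03  0.25  0.55  0.73] shade 0.059 [ 0.446 -0.146  0.168]
[ {"dx": 0.0153, "dy": -0.0142, "dz": 0.006, "rx": 0, "ry": -2.5, "rz": 0}, {"dx": 0.0121, "dy": -0.0142, "dz": 0.0206, "rx": 0, "ry": -2.5, "rz": 0}, {"dx": 0.0092, "dy": -0.0142, "dz": 0.0336, "rx": 0, "ry": -2.5, "rz": 0}, {"dx": 0.0063, "dy": -0.0142, "dz": 0.0466, "rx": 0, "ry": -2.5, "rz": 0}, {"dx": 0.0034, "dy": -0.0142, "dz": 0.0597, "rx": 0, "ry": -2.5, "rz": 0} ]
  end q [-0.57  0.53  2.03  0.22  0.45  0.81] shade 0.037 [ 0.462 -0.132  0.11 ]
[-0.57  0.53  2.03  0.22  0.45  0.81] 0.0 0.038
[-0.59  0.53  2.01  0.22  0.46  0.79] 0.0 0.045
[-0.61  0.54  1.99  0.22  0.48  0.78] 0.0 0.05
[-0.61  0.55  1.96  0.21  0.5   0.78] 0.0 0.051
[-0.61  0.56  1.92  0.2   0.52  0.8 ] 0.0 0.05
[-0.59  0.57  1.89  0.19  0.54  0.82] 0.0 0.046
```

Run:
```python
from go import *
P=np.load("/tmp/topP.npy");G=P[200:310,150:260].reshape(-1,3);img=np.load("/tmp/topimg.npy")[200:310,150:260].reshape(-1,3).astype(int)
g=(G[:,2]>.42)&(G[:,2]<.75)&(G[:,0]<.6);G=G[g];print(G.min(0),G.max(0),len(G))
for lo_ in (.44,.5,.54,.58,.62): k=(G[:,2]>lo_)&(G[:,2]<lo_+.04); print(lo_,k.sum(),G[k].min(0) if k.sum() else 0,G[k].max(0) if k.sum() else 0)
for roll in (0,10,20):
 for tl in (0,10,20,30):
  for yaw in (0,-20,20):
    R=Ro.from_euler('x',np.radians(-roll)).as_matrix()@Rt(tl,yaw,True)
    a,e=ik([.4625,-.1315,.11],R,[-.57,.5,2,.3,.45,.8]);print(roll,tl,yaw,e.round(3),shade(a).round(3),a.round(2),R[:,2].round(2))
```

```text
[ 0.3610972  -0.0302192   0.49097548] [0.50653563 0.11198647 0.62103268] 2768
0.44 0 0 0
0.5 439 [0.36360773 0.02245787 0.50009166] [0.46312745 0.10776102 0.5399454 ]
0.54 993 [0.36949854 0.0279473  0.54007478] [0.45537834 0.11198647 0.57997306]
0.58 1262 [ 0.38898649 -0.0302192   0.58001344] [0.50653563 0.09362459 0.61987416]
0.62 4 [0.42206521 0.02914643 0.62004851] [0.45227939 0.05644136 0.62103268]
0 0 0 0.0 0.018 [-0.51  0.56  1.91 -0.    0.68  1.06] [ 0.  0. -1.]
0 0 -20 0.0 0.018 [-0.51  0.56  1.91  0.    0.68  1.41] [ 0.  0. -1.]
0 0 20 0.0 0.018 [-0.51  0.56  1.91  0.    0.68  0.71] [ 0.  0. -1.]
0 10 0 0.0 0.037 [-0.57  0.53  2.03  0.22  0.45  0.81] [ 0.17  0.   -0.98]
0 10 -20 0.0 0.024 [-0.53  0.53  2.03  0.08  0.41  1.32] [ 0.16 -0.06 -0.98]
0 10 20 0.0 0.047 [-0.6   0.54  2.01  0.29  0.52  0.38] [ 0.16  0.06 -0.98]
0 20 0 0.0 0.059 [-0.64  0.53  2.15  0.87  0.27  0.12] [ 0.34  0.   -0.94]
0 20 -20 0.0 0.033 [-0.55  0.53  2.16  0.56  0.13  0.82] [ 0.32 -0.12 -0.94]
0 20 20 0.0 0.076 [-0.7   0.54  2.1   0.78  0.43 -0.18] [ 0.32  0.12 -0.94]
0 30 0 0.0 0.082 [-0.72  0.58  
[... 1360 characters left out ...]
10 0 0.0 -0.03 [-0.36  0.56  2.08 -0.91  0.33  2.03] [ 0.17 -0.34 -0.93]
20 10 -20 0.0 -0.041 [-0.32  0.57  2.08 -1.06  0.38  2.56] [ 0.16 -0.39 -0.91]
20 10 20 0.0 -0.022 [-0.39  0.55  2.07 -0.66  0.33  1.41] [ 0.16 -0.28 -0.95]
20 20 0 0.047 -0.007 [-0.41  0.55  2.16 -1.43  0.16  2.5 ] [ 0.34 -0.32 -0.88]
20 20 -20 0.087 -0.029 [-0.33  0.56  2.13 -1.39  0.3   2.85] [ 0.32 -0.43 -0.84]
20 20 20 0.0 0.014 [-0.49  0.54  2.18 -0.84  0.05  1.51] [ 0.32 -0.21 -0.92]
20 30 0 0.14 0.021 [-0.51  0.52  2.19  0.18  0.    0.78] [ 0.5  -0.3  -0.81]
20 30 -20 0.232 0.024 [-0.52  0.51  2.19 -0.44  0.    1.71] [ 0.47 -0.46 -0.76]
20 30 20 0.0 0.052 [-0.61  0.57  2.28  2.46  0.25 -1.91] [ 0.47 -0.14 -0.87]
```

Run:
```python
from go import *
R=Rt(28,20,True)
go([([.395,-.25,.16],Rt(30,5,True),2),([.4625,-.1315,.165],R,5),([.4625,-.1315,.150],R,1),([.4625,-.1315,.111],R,2)])
```

```text
[ {"dx": 0.01, "dy": -0.0028, "dz": -0.0226, "rx": 1.3, "ry": -0.2, "rz": -2.3}, {"dx": 0.02, "dy": -0.0056, "dz": -0.0452, "rx": 2.6, "ry": -0.4, "rz": -4.6}, {"dx": 0.032, "dy": -0.0294, "dz": -0.0393, "rx": 4.1, "ry": -0.8, "rz": -7.2}, {"dx": 0.0441, "dy": -0.0531, "dz": -0.0333, "rx": 5.5, "ry": -1.2, "rz": -9.8}, {"dx": 0.0561, "dy": -0.0769, "dz": -0.0274, "rx": 7, "ry": -1.6, "rz": -12.5} ]
  end q [-0.92  0.43  2.17  0.99  0.56 -0.46] shade 0.132 [ 0.436 -0.179  0.163]
[ {"dx": 0.017, "dy": -0.0197, "dz": 0.0082, "rx": 1.5, "ry": -0.4, "rz": -2.6}, {"dx": 0.034, "dy": -0.0395, "dz": 0.0164, "rx": 2.9, "ry": -0.8, "rz": -5.2}, {"dx": 0.0268, "dy": -0.0395, "dz": 0.0295, "rx": 2.9, "ry": -0.8, "rz": -5.2}, {"dx": 0.0174, "dy": -0.0395, "dz": 0.0466, "rx": 2.9, "ry": -0.8, "rz": -5.2}, {"dx": 0.008, "dy": -0.0395, "dz": 0.0637, "rx": 2.9, "ry": -0.8, "rz": -5.2} ]
  end q [-0.78  0.57  2.17  1.22  0.47 -0.69] shade 0.1 [ 0.462 -0.132  0.111]
```

Request:
{"name": "step_arm", "arguments": {
  "targets": [
    {"dx": 0.01, "dy": -0.003, "dz": -0.023, "rx": 1.3, "ry": -0.2, "rz": -2.3},
    {"dx": 0.02, "dy": -0.006, "dz": -0.045, "rx": 2.6, "ry": -0.4, "rz": -4.6},
    {"dx": 0.032, "dy": -0.029, "dz": -0.039, "rx": 4.1, "ry": -0.8, "rz": -7.2},
    {"dx": 0.044, "dy": -0.053, "dz": -0.033, "rx": 5.5, "ry": -1.2, "rz": -9.8},
    {"dx": 0.056, "dy": -0.077, "dz": -0.027, "rx": 7, "ry": -1.6, "rz": -12.5}
  ]
}}

```text
time: 23.58
position: [0.4363, -0.1779, 0.1619]
tool_rot: [0.961, 0.119, 0.247, -0.031]
ft_force: [-0.6, 0.3, -0.2]
grip_width: 0.0479
```

Request:
{"name": "step_arm", "arguments": {
  "targets": [
    {"dx": 0.017, "dy": -0.02, "dz": 0.008, "rx": 1.5, "ry": -0.4, "rz": -2.6},
    {"dx": 0.034, "dy": -0.039, "dz": 0.016, "rx": 2.9, "ry": -0.8, "rz": -5.2},
    {"dx": 0.031, "dy": -0.0395, "dz": 0.022, "rx": 2.9, "ry": -0.8, "rz": -5.2},
    {"dx": 0.03, "dy": -0.0395, "dz": 0.024, "rx": 2.9, "ry": -0.8, "rz": -5.2},
    {"dx": 0.03, "dy": -0.0395, "dz": 0.024, "rx": 2.9, "ry": -0.8, "rz": -5.2}
  ]
}}

```text
time: 24.2
position: [0.463, -0.1308, 0.1546]
tool_rot: [0.956, 0.168, 0.238, -0.043]
ft_force: [0.4, 0.9, -0.6]
grip_width: 0.0479
```

```bash
python3 st.py
python3 - <<'E'
from h import *
c=viewer.camera("wrist");cv2.imwrite("pics/wrist15.png",c["img"])
from go import *
R=Rt(28,20,True)
go([([.4625,-.1315,.111],R,4)])
E
```

```text
t 24.2 q [-0.7801  0.4569  2.1411  0.9763  0.5384 -0.412 ] p [ 0.463  -0.1308  0.1546] f [ 0.4491  0.8995 -0.5746] w 0.0479
[[ 0.8305  0.342   0.4397]
 [ 0.3009 -0.9397  0.1625]
 [ 0.4688 -0.0026 -0.8833]]
[ {"dx": -0.0053, "dy": 0.0001, "dz": 0.0096, "rx": -0, "ry": 0, "rz": -0}, {"dx": -0.0106, "dy": 0.0002, "dz": 0.0192, "rx": -0.1, "ry": 0, "rz": -0}, {"dx": -0.0159, "dy": 0.0003, "dz": 0.0288, "rx": -0.1, "ry": 0, "rz": -0}, {"dx": -0.0212, "dy": 0.0004, "dz": 0.0384, "rx": -0.1, "ry": 0, "rz": -0.1}, {"dx": -0.0212, "dy": 0.0004, "dz": 0.0384, "rx": -0.1, "ry": 0, "rz": -0.1} ]
  end q [-0.78  0.57  2.17  1.22  0.47 -0.69] shade 0.1 [ 0.462 -0.132  0.111]
```

View pics/wrist15.png

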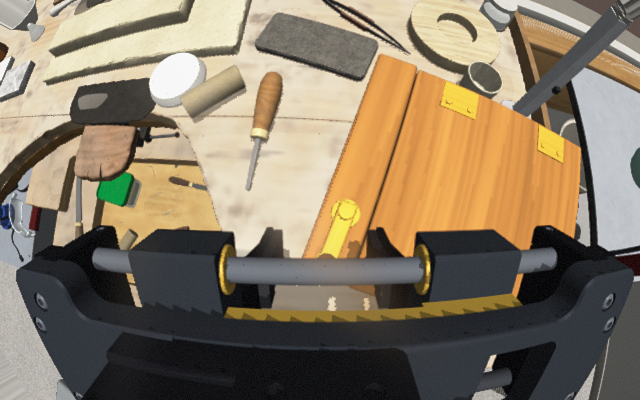

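Run:
```python
from h import *
c=viewer.camera("wrist")
print(rayf(c,345,208,.088),rayf(c,331,252,.086))
```

```text
[ 0.50659318 -0.13260399  0.088     ] [ 0.47212318 -0.13390667  0.086     ]
```

Request:
{"name": "step_arm", "arguments": {
  "targets": [
    {"dx": -0.005, "dy": 0, "dz": 0.0095, "rx": 0, "ry": 0, "rz": 0},
    {"dx": -0.0105, "dy": 0, "dz": 0.019, "rx": 0, "ry": 0, "rz": 0},
    {"dx": -0.016, "dy": 0, "dz": 0.029, "rx": 0, "ry": 0, "rz": 0},
    {"dx": -0.021, "dy": 0, "dz": 0.038, "rx": 0, "ry": 0, "rz": 0},
    {"dx": -0.021, "dy": 0, "dz": 0.0385, "rx": 0, "ry": 0, "rz": 0}
  ]
}}

```text
time: 24.92
position: [0.4624, -0.1315, 0.1108]
tool_rot: [0.956, 0.167, 0.238, -0.043]
ft_force: [-0.2, -0.7, 0.5]
grip_width: 0.0483
```

```bash
python3 st.py
```

```text
t 24.925 q [-0.7826  0.5704  2.1735  1.2109  0.4714 -0.6804] p [ 0.4624 -0.1315  0.1108] f [-0.2427 -0.6666  0.5158] w 0.0483
[[ 0.831   0.3406  0.4398]
 [ 0.2995 -0.9402  0.1621]
 [ 0.4687 -0.003  -0.8833]]
```

Request:
{"name": "step_arm", "arguments": {
  "targets": [
    {"dx": 0, "dy": 0, "dz": 0, "rx": 0, "ry": 0, "rz": 0},
    {"dx": 0, "dy": 0, "dz": 0, "rx": 0, "ry": 0, "rz": 0},
    {"dx": 0, "dy": 0, "dz": 0, "rx": 0, "ry": 0, "rz": 0},
    {"dx": 0, "dy": 0, "dz": 0, "rx": 0, "ry": 0, "rz": 0},
    {"dx": 0, "dy": 0, "dz": 0, "rx": 0, "ry": 0, "rz": 0}
  ],
  "gripper": 0.02,
  "force": 12
}}

```text
time: 25.55
position: [0.4625, -0.1316, 0.1109]
tool_rot: [0.956, 0.167, 0.238, -0.043]
ft_force: [-0.5, -0.0, 1.8]
grip_width: 0.0134
```

```bash
python3 st.py
python3 - <<'E'
from go import *
o=telemetry.get_obs();R=Ro.from_quat(o["tool_rot"]).as_matrix();p=o["position"]
c=np.array([.5045,-.1325]);a0=np.arctan2(-(p[1]-c[1]),-(p[0]-c[0]));print("a0",a0,np.hypot(*(p[:2]-c)))
go([([c[0]-.042*np.cos(a),c[1]-.042*np.sin(a),.111],R,1) for a in np.linspace(a0,1.60,16)[1:]])
E
```

```text
t 25.55 q [-0.7825  0.57    2.1734  1.2109  0.4714 -0.6804] p [ 0.4625 -0.1316  0.1109] f [-0.4729 -0.0114  1.7589] w 0.0134
[[ 0.8308  0.3406  0.4401]
 [ 0.2997 -0.9402  0.1618]
 [ 0.4689 -0.0025 -0.8832]]
a0 -0.021884622557414125 0.0420354744292547
[ {"dx": -0.0012, "dy": 0.0043, "dz": -0.0007, "rx": 0, "ry": 0, "rz": -0}, {"dx": -0.002, "dy": 0.0088, "dz": -0.0012, "rx": 0, "ry": 0, "rz": -0}, {"dx": -0.0024, "dy": 0.0133, "dz": -0.0014, "rx": 0, "ry": 0, "rz": -0}, {"dx": -0.0023, "dy": 0.0178, "dz": -0.0014, "rx": 0, "ry": 0, "rz": -0}, {"dx": -0.0019, "dy": 0.0223, "dz": -0.0011, "rx": 0, "ry": 0, "rz": -0} ]
  end q [-0.81  0.58  2.13  1.13  0.5  -0.62] shade 0.108 [ 0.468 -0.153  0.111]
[ {"dx": 0.0009, "dy": 0.0044, "dz": 0.0005, "rx": 0, "ry": 0, "rz": 0}, {"dx": 0.0022, "dy": 0.0087, "dz": 0.0012, "rx": 0, "ry": 0, "rz": 0}, {"dx": 0.0039, "dy": 0.0128, "dz": 0.0021, "rx": 0, "ry": 0, "rz": 0}, {"dx": 0.006, "dy": 0.0167, "dz": 0.0032, "rx": 0, "ry": 0, "rz": 0}, {"dx": 0.0085, "dy": 0.0203, "dz": 0.0044, "rx": 0, "ry": 0, "rz": 0} ]
  end q [-0.81  0.58  2.08  1.06  0.52 -0.54] shade 0.107 [ 0.484 -0.169  0.111]
[ {"dx": 0.0028, "dy": 0.0033, "dz": 0.0015, "rx": 0, "ry": 0, "rz": 0}, {"dx": 0.0059, "dy": 0.0062, "dz": 0.0031, "rx": 0, "ry": 0, "rz": 0}, {"dx": 0.0092, "dy": 0.0087, "dz": 0.0049, "rx": 0, "ry": 0, "rz": 0}, {"dx": 0.0128, "dy": 0.0108, "dz": 0.0067, "rx": 0, "ry": 0, "rz": 0}, {"dx": 0.0165, "dy": 0.0125, "dz": 0.0087, "rx": 0, "ry": 0, "rz": 0} ]
  end q [-0.78  0.6   2.03  1.01  0.52 -0.45] shade 0.1 [ 0.506 -0.174  0.111]
```

Request:
{"name": "step_arm", "arguments": {
  "targets": [
    {"dx": -0.001, "dy": 0.0045, "dz": -0.0007, "rx": 0, "ry": 0, "rz": 0},
    {"dx": -0.002, "dy": 0.009, "dz": -0.0012, "rx": 0, "ry": 0, "rz": 0},
    {"dx": -0.0024, "dy": 0.0135, "dz": -0.0014, "rx": 0, "ry": 0, "rz": 0},
    {"dx": -0.0023, "dy": 0.018, "dz": -0.0014, "rx": 0, "ry": 0, "rz": 0},
    {"dx": -0.002, "dy": 0.0225, "dz": -0.001, "rx": 0, "ry": 0, "rz": 0}
  ]
}}

```text
time: 26.18
position: [0.4681, -0.1538, 0.1108]
tool_rot: [0.956, 0.167, 0.238, -0.043]
ft_force: [-1.9, 2.8, 2.7]
grip_width: 0.0135
```

Request:
{"name": "step_arm", "arguments": {
  "targets": [
    {"dx": 0.001, "dy": 0.0045, "dz": 0.0005, "rx": 0, "ry": 0, "rz": 0},
    {"dx": 0.002, "dy": 0.0085, "dz": 0.0012, "rx": 0, "ry": 0, "rz": 0},
    {"dx": 0.004, "dy": 0.013, "dz": 0.002, "rx": 0, "ry": 0, "rz": 0},
    {"dx": 0.006, "dy": 0.0165, "dz": 0.003, "rx": 0, "ry": 0, "rz": 0},
    {"dx": 0.0085, "dy": 0.02, "dz": 0.0045, "rx": 0, "ry": 0, "rz": 0}
  ]
}}

```text
time: 26.8
position: [0.4843, -0.1694, 0.1109]
tool_rot: [0.956, 0.167, 0.238, -0.043]
ft_force: [-2.4, 3.0, 2.2]
grip_width: 0.0133
```

```bash
python3 st.py
python3 - <<'E'
from h import *
c=viewer.camera("wrist");cv2.imwrite("pics/wrist16.png",c["img"])
from go import *
o=telemetry.get_obs();R=Ro.from_quat(o["tool_rot"]).as_matrix();p=o["position"]
c=np.array([.5045,-.1325]);a0=np.arctan2(-(p[1]-c[1]),-(p[0]-c[0]));print("a0",a0,np.hypot(*(p[:2]-c)))
go([([c[0]-.042*np.cos(a),c[1]-.042*np.sin(a),.111],R,1) for a in np.linspace(a0,1.66,6)[1:]])
E
```

```text
t 26.8 q [-0.8111  0.5856  2.0797  1.0631  0.5159 -0.5415] p [ 0.4843 -0.1694  0.1109] f [-2.3679  2.9853  2.1929] w 0.0133
[[ 0.8307  0.3405  0.4404]
 [ 0.2993 -0.9403  0.1623]
 [ 0.4694 -0.003  -0.883 ]]
a0 1.0875732383431114 0.04214341693260752
[ {"dx": 0.0032, "dy": 0.0033, "dz": 0.0016, "rx": 0, "ry": 0, "rz": 0}, {"dx": 0.0065, "dy": 0.0062, "dz": 0.0034, "rx": 0, "ry": 0, "rz": 0}, {"dx": 0.0102, "dy": 0.0087, "dz": 0.0053, "rx": 0, "ry": 0, "rz": 0}, {"dx": 0.014, "dy": 0.0107, "dz": 0.0073, "rx": 0, "ry": 0, "rz": 0}, {"dx": 0.0181, "dy": 0.0122, "dz": 0.0095, "rx": 0, "ry": 0, "rz": 0} ]
  end q [-0.78  0.6   2.02  1.01  0.52 -0.45] shade 0.099 [ 0.508 -0.174  0.111]
```

View pics/wrist16.png

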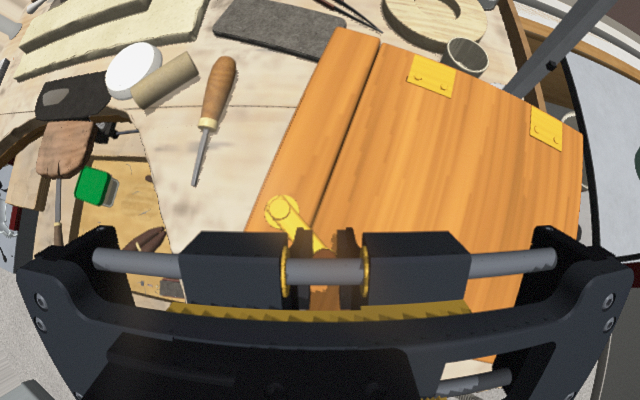

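Button is turning with the post between the pads. Finish with a small overshoot.

Request:
{"name": "step_arm", "arguments": {
  "targets": [
    {"dx": 0.003, "dy": 0.0033, "dz": 0.0016, "rx": 0, "ry": 0, "rz": 0},
    {"dx": 0.0065, "dy": 0.0062, "dz": 0.0034, "rx": 0, "ry": 0, "rz": 0},
    {"dx": 0.01, "dy": 0.0087, "dz": 0.0053, "rx": 0, "ry": 0, "rz": 0},
    {"dx": 0.014, "dy": 0.0107, "dz": 0.0073, "rx": 0, "ry": 0, "rz": 0},
    {"dx": 0.019, "dy": 0.0122, "dz": 0.01, "rx": 0, "ry": 0, "rz": 0}
  ]
}}

```text
time: 27.48
position: [0.5082, -0.1736, 0.1106]
tool_rot: [0.956, 0.168, 0.237, -0.043]
ft_force: [-15.5, 1.3, 7.7]
grip_width: 0.0137
```

```bash
python3 st.py
python3 - <<'E'
from h import *
c=viewer.camera("wrist");cv2.imwrite("pics/wrist17.png",c["img"])
E
```

```text
t 27.475 q [-0.7761  0.5976  2.0226  1.0075  0.5235 -0.4439] p [ 0.5082 -0.1736  0.1106] f [-15.5458   1.3054   7.743 ] w 0.0137
[[ 0.8314  0.341   0.4387]
 [ 0.3003 -0.9401  0.1616]
 [ 0.4676 -0.0027 -0.884 ]]
```

View pics/wrist17.png

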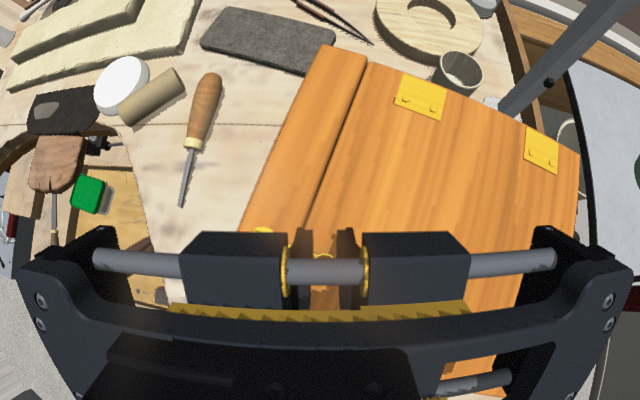

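Request:
{"name": "step_arm", "arguments": {
  "targets": [
    {"dx": 0, "dy": 0, "dz": 0, "rx": 0, "ry": 0, "rz": 0},
    {"dx": 0, "dy": 0, "dz": 0, "rx": 0, "ry": 0, "rz": 0},
    {"dx": 0, "dy": 0, "dz": 0, "rx": 0, "ry": 0, "rz": 0},
    {"dx": 0.009, "dy": 0, "dz": -0.018, "rx": 0, "ry": 0, "rz": 0},
    {"dx": 0.028, "dy": 0, "dz": -0.053, "rx": 0, "ry": 0, "rz": 0}
  ],
  "gripper": 0.5
}}

```text
time: 28.15
position: [0.5081, -0.1738, 0.17]
tool_rot: [0.956, 0.167, 0.236, -0.044]
ft_force: [0.7, -0.4, 0.1]
grip_width: 0.0427
```

```bash
python3 st.py
python3 - <<'E'
from h import *
from go import *
go([([.46,-.2,.2],Rt(28,10,True),3),([.42,-.25,.22],Rt(28,5,True),2)])
E
```

```text
t 28.15 q [-0.7762  0.4707  1.9815  0.7998  0.6293 -0.1957] p [ 0.5081 -0.1738  0.17  ] f [ 0.7248 -0.3843  0.1445] w 0.0427
[[ 0.8329  0.3397  0.4368]
 [ 0.2982 -0.9405  0.1627]
 [ 0.4661 -0.0053 -0.8847]]
[ {"dx": -0.0113, "dy": 0.0027, "dz": -0.0173, "rx": -1.6, "ry": 0.1, "rz": 2.9}, {"dx": -0.0226, "dy": 0.0054, "dz": -0.0345, "rx": -3.3, "ry": 0.2, "rz": 5.7}, {"dx": -0.0339, "dy": 0.0081, "dz": -0.0518, "rx": -4.9, "ry": 0.2, "rz": 8.6}, {"dx": -0.0534, "dy": 0.0248, "dz": -0.0735, "rx": -6, "ry": 0.2, "rz": 10.8}, {"dx": -0.0728, "dy": 0.0414, "dz": -0.0951, "rx": -7.2, "ry": 0.3, "rz": 13} ]
  end q [-1.03  0.31  2.06  0.74  0.68 -0.11] shade 0.155 [ 0.42 -0.25  0.22]
```

Request:
{"name": "step_arm", "arguments": {
  "targets": [
    {"dx": -0.005, "dy": 0.001, "dz": -0.02, "rx": -1, "ry": 0, "rz": 2},
    {"dx": -0.02, "dy": 0.005, "dz": -0.036, "rx": -3, "ry": 0, "rz": 5},
    {"dx": -0.034, "dy": 0.008, "dz": -0.052, "rx": -5, "ry": 0, "rz": 8.6},
    {"dx": -0.053, "dy": 0.025, "dz": -0.073, "rx": -6, "ry": 0, "rz": 10.8},
    {"dx": -0.073, "dy": 0.041, "dz": -0.095, "rx": -7, "ry": 0, "rz": 13}
  ]
}}

```text
time: 28.78
position: [0.4195, -0.2508, 0.2205]
tool_rot: [0.97, 0.042, 0.24, -0.011]
ft_force: [0.2, -0.2, 0.1]
grip_width: 0.0437
```

```bash
python3 st.py; python3 lid.py
python3 - <<'E'
from h import *
a=viewer.camera("wrist");cv2.imwrite("pics/wrist18.png",a["img"])
c=viewer.camera("top");cv2.imwrite("pics/top18.png",cv2.resize(c["img"][130:290,230:440],(788,600),interpolation=cv2.INTER_CUBIC))
P=cloud(c);m=(P[...,2]>.106)&(P[...,2]<.122);m[:200]=0;m[255:]=0;m[:,:305]=0;m[:,350:]=0
print("post",P[m].mean(0),m.sum())
E
```

```text
t 28.775 q [-1.0314  0.3119  2.0556  0.7245  0.6853 -0.0987] p [ 0.4195 -0.2508  0.2205] f [ 0.2    -0.2153  0.072 ] w 0.0437
[[ 0.8816  0.0872  0.4638]
 [ 0.0765 -0.9962  0.0418]
 [ 0.4657 -0.0014 -0.8849]]
lid slope rad 0.003733678023304931 z at back/front 0.0787375029469197 0.07946557016146416 3066
post [ 0.50365748 -0.17377645  0.11371472] 19
```

View pics/top18.png

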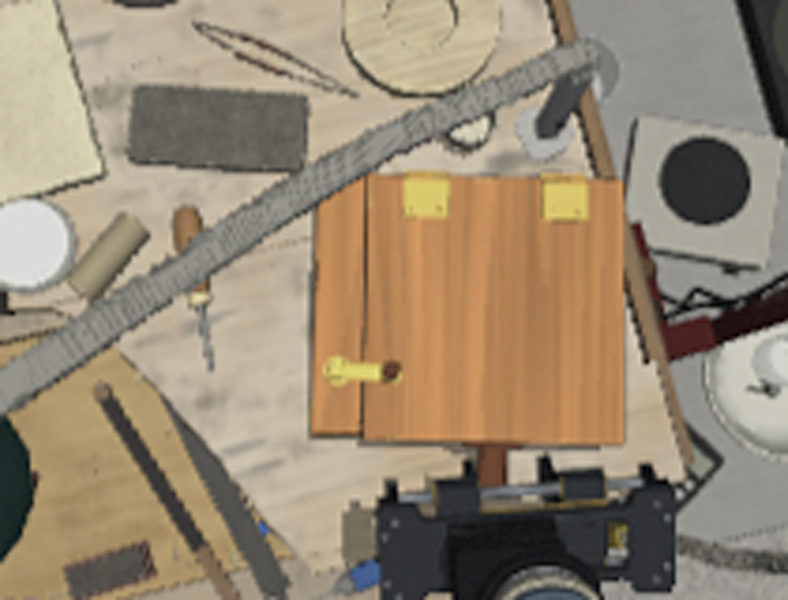

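View pics/wrist18.png

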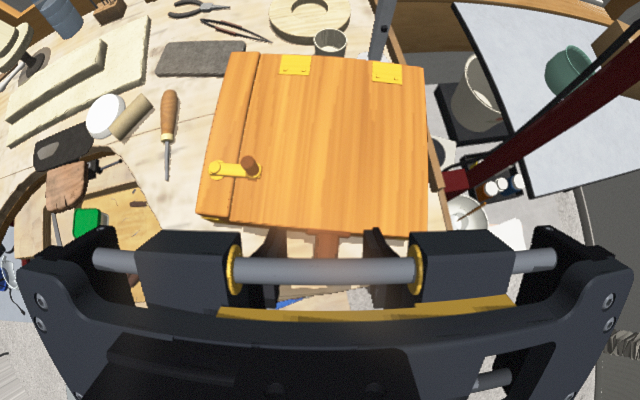

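```bash
python3 -c "
from rig import robot,telemetry
print(robot.hand_in()); print(telemetry.get_obs()['time'])"
```

```text
the job is handed in; nothing more can be done
None
the job is handed in; nothing more can be done
```

I carried out all four steps and handed the job in at about 29 s of the 72 s allowed. The hand-in reports no verdict.

- **Stone:** it lies flat in the long bay at about x 0.53, y −0.263, roughly 40 mm from the partition. This was seen in the top and wrist views before the lid closed. I did not know the exact x of `case_bay`, so I aimed for a position that fits any plausible value.
- **Stay:** my first push slid under the boss and did nothing. A second push, higher up, broke it. The boss moved back about 18 mm and the lid sank to joint 0.094.
- **Lid:** I lowered it by the tab at about 0.28 rad/s, holding it until it was shut. After release, the top-camera depth shows it flat: slope within 0.004 rad and top 78–79 mm up.
- **Turn-button:** I pinched the post and turned it until it met the stop with about 15 N. The last picture puts the post at (0.504, −0.174), which gives about 1.55 rad.
- **Wallet and roller:** they appear in the last views and the arm never touched them. I judged this by eye and did not measure them numerically.
- **Robot:** the last force readings were near zero, and the open hand stood clear above the case.

No check failed or disagreed at the end.

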